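Reunite a broken latch bar with its original half

TASK

One of the three broken bar ends lying in the lanes of the comparison jig came off the known half on the sprung carriage: its jagged edge alone fits. Slide the carriage by its post until the known half faces that piece squarely, then push the piece gently along its lane until the two broken edges close up with no gap, and let go. Leave the other two pieces where they lie, and do not knock over the little jar or the loupe on the jig.

Things in the scene. Friction and masses are not known exactly. Their poses are not given: they have to be found in the camera images.
- jig: Jig fixed on the bench (mm), 255 by 330 wide; place and yaw vary. Origin: at bench height on the middle lane's line; x along the lanes away from the robot, z up. Black deck 12 above the bench, x = -110 to 45. Three lanes along x at y = -66, 0, 66, from x = -110 to 5, each 50 wide between steel rails 6 wide and 6 high above the deck, open at both ends.
- carriage (a joint): Sideways place of the carriage, m: y of the known half and post in the jig frame; -0.066, 0 and 0.066 face the lanes. Range -0.085 to 0.085. Stays where left (about 1 N of friction, no detents); starts between two lanes. Meshing teeth a little out of line can push it sideways.
- post_top (a point): Centre of the top of the carriage's upright steel post (mm), 14 in diameter, top 65 above the bench, rising 53 from the carriage; at x = 116 in the jig frame, behind the known half. Pinch it or push it sideways. A wall 30 above the bench crosses the carriage 10 to 16 from the post's axis on the robot's side.
- known_half: Known half (mm): alloy, 48 wide, 16 thick, 45 long plus teeth facing -x. Sprung on the carriage: gives up to 10 along +x (2 to 7 N), returns. Origin: underside, mid width, root line of the break, at jig x = 42 unloaded; axes as the jig's. Teeth reach, at y = -24 to 24 in steps of 6, to x = -12,-12,-6,0,0,-6,-12,-6,-6. Closed up, the right piece's origin is at x = -12, y = 0 here.
- piece_a: Broken alloy bar end (mm): 48 wide, 16 thick, loose and flat in one of the 3 lanes (which one varies). Origin: underside, mid width, root line of the break; x along the lane to the break (jig x), z up; flat rear end at x = -50. Edge reaches, at y = -24 to 24 in steps of 6, straight between, to x = 6,6,0,6,12,12,6,0,0.
- piece_b: Broken alloy bar end (mm): 48 wide, 16 thick, loose and flat in one of the 3 lanes (which one varies). Origin: underside, mid width, root line of the break; x along the lane to the break (jig x), z up; flat rear end at x = -50. Edge reaches, at y = -24 to 24 in steps of 6, straight between, to x = 0,0,6,12,12,6,0,6,6.
- piece_c: Broken alloy bar end (mm): 48 wide, 16 thick, loose and flat in one of the 3 lanes (which one varies). Origin: underside, mid width, root line of the break; x along the lane to the break (jig x), z up; flat rear end at x = -50. Edge reaches, at y = -24 to 24 in steps of 6, straight between, to x = 0,6,12,6,0,6,12,6,0.
- jar: Small closed glass jar, 32 in diameter, 42 high, standing loose on the deck's margin left of the lanes. Origin: centre of its underside, z up.
- loupe: Small brass loupe, a tube 32 in diameter, 26 high, standing loose on the deck's margin right of the lanes. Origin: centre of its underside, z up.
Mind the look-alikes: they are no part of the job. Leave any green or pink look-alike of the piece_b alone.

How it is judged:
By the outcome, as a careful person would: the job done as asked, in the order asked, and still so for the second after the job is handed in, with the robot touching nothing.
It also fails if it takes over 56 s, if anything falls off the work surface, if the arm or the gripper's body presses on something with over 40 N, if the wrist force passes 120 N, or if a joint passes its speed limit or range.

ROBOT

A 6-joint arm with a two-finger parallel gripper is mounted at the origin on the work surface. World frame = base frame: x ahead of the robot, y to its left, z up, the work surface at z = 0. Lengths are in m, angles in rad, forces in N, time in s.
With the tool pointing down it reaches from about 0.25 to 0.725 m from the base axis. Payload 4 kg.
Tool frame: the origin (TCP) lies between the finger pads; the fingertips stand 8 mm ahead of it and the grasp point (between the pads) lies 11 mm behind it; z points along the fingers, y is the direction in which the jaws open and shut (so a half turn about z gives the same grasp; the last joint's range is limited). The gripper opens to 85 mm and grips with 20 to 120 N. Pads are 22 mm wide; open, the fingers measure 114 mm over their backs; the gripper's body (76 mm by 85 mm) begins 54 mm behind the grasp point. The pads swing forward as they close: fully open they stand 13 mm farther back than shut.
Start: joints at [-1.201, 0.241, 0.005, 1.335, 0, 1.571], TCP at [0.181, -0.466, 0.204] pointing down, gripper open.
Joint ranges: [-2.72, 2.72], [-1.05, 1.87], [-1.09, 1.28], [-1.99, 2.15], [-1.42, 1.44], [-3.14, 3.14]. Speed limits (rad/s): [2.79, 2.79, 3.14, 3.14, 3.14, 3.14].

INTERFACE

Orientations are given as a unit quaternion [x, y, z, w].
In Python, from workcell import * gives the robot as it stands.
- The arm moves only by the tool send_rows, never from a script. Its argument "increments" is a list that holds one entry, the list of rows, each a list of 6 numbers: the shift along the tool's x, y, z in units of 50 mm (1.0 is 50 mm), then the turn, a rotation vector about the tool's x, y, z in units of 10 degrees (1.0 is 10 degrees). In form: [[[x, y, z, ax, ay, az], ...]]. A call has 1 to 8 rows; each row shifts and turns the commanded pose from where the row before left it, along the tool's axes as they then stand; what a row does not reach is not made up. A row lasts 1/8 s, in which the tool goes at most 62.5 mm and 10.7 degrees, less where a joint would pass 70% of its speed; a pose out of reach is approached as far as the arm can. A call with a number of a shift or a turn outside -1 to 1 is refused whole. A call with a gripper value outside its range is refused whole. "grip" is the closure, from 0 (fully open) to 1 (shut), set as the call begins (left out, the last holds). The fingers move at their own pace and stop on an object; the grip force is fixed at half the most. Time passes only in rows, so rows that do not move let the fingers close. It gives the time, the measured TCP pose, the force and the opening at its end, in the units of the state.
- get_obs(): the state, without advancing time (a new reading comes with each control period).
- camera(name): name is "scene" or "top" or "wrist"; returns a dict with "color" (480x640x3 uint8, red, green, blue), "z_map" (480x640 float32, m along the optical axis (not along the pixel's ray), 0 where there is no reading), "intrinsics" (3x3 intrinsics, pixels), "pose" (4x4, takes a point from camera to world coordinates); the wrist camera has in their place "mount" (4x4, takes a point from camera to tool coordinates, whose origin is the TCP and whose axes are the flange's). Camera axes: x right, y down, z forward; pixel columns grow to the right and rows downward; lengths in m; the calibration is good to about 2 mm. A picture is of the moment at which its call begins: read the wrist's pose just before it.
- job_done(): hands the job in, once; it reports no verdict.
The state is a dict: "clock": time; "joint_pos": joint angles; "joint_vel": joint speeds; "tau": joint torques, N m; "eef_pos": TCP position; "tool_rot": TCP orientation; "ft_force": force on the tool from outside, world axes, zero at the start; "ft_torque": the same for the moment, N m; "grip_width": finger opening in m.
Only numpy, scipy, OpenCV 4.12 (cv2) and the standard library are available. Lean on these libraries where they do the work, as an engineer would, in place of code of your own. Each camera call takes 0.05 s, during which the arm holds its last target.

## Working session

There is one attempt and no reset: what is moved stays moved. The work goes in short steps, Python scripts to look and compute and a tool call to move; the robot and the scene stay as the last step left them, time stands still between calls to the robot, and variables do not carry over. Pictures are saved under pics/ and viewed, and the job is handed in when it is done.

Besides the shell and the picture viewer there is one more tool, called after ">>>" in YAML: its name, and indented under it one key for each argument. send_rows: Moves the arm, as the interface text tells. Its arguments: {"type":"object","properties":{"increments":{"type":"array"},"grip":{"type":"number"}},"required":["increments"]}

```bash
ls; mkdir -p pics; python3 - <<'E'
from workcell import *
import cv2
print(get_obs())
for n in("scene","top"):
    c=camera(n); cv2.imwrite(f"pics/{n}0.png",c["color"][:,:,::-1]); print(n,c["intrinsics"],c["pose"])
E
```

```text
pics
{'clock': 0.0, 'joint_pos': array([-1.20102055e+00,  2.41405403e-01,  3.67504656e-03,  1.33517742e+00,
       -7.43993581e-06,  1.57080965e+00]), 'joint_vel': array([-5.47011498e-04, -2.68192471e-04, -2.32396385e-04,  9.20169381e-06,
       -9.46537449e-04, -1.37787574e-03]), 'tau': array([-1.63878130e-04, -3.72314429e+01,  2.52409887e+01,  1.69825897e-02,
        6.70770396e-05, -1.82979925e-06]), 'eef_pos': array([ 0.18044589, -0.46554722,  0.20279803]), 'tool_rot': array([ 9.82957544e-01,  1.83829683e-01, -1.97743599e-04, -1.03704434e-03]), 'ft_force': array([ 0.10604862, -0.08039341, -0.28962168]), 'ft_torque': array([ 0.00378368,  0.00206124, -0.029328  ]), 'grip_width': 0.08553796548386637}
scene [[466.79715669   0.         319.06965729]
 [  0.         466.79715669 240.80080397]
 [  0.           0.           1.        ]] [[ 0.22065579  0.67648296 -0.70262495  0.99687361]
 [ 0.97534239 -0.15619572  0.15591703 -0.09213417]
 [-0.0042718  -0.7197039  -0.694268    0.52519646]
 [ 0.          0.          0.          1.        ]]
top [[524.91945065   0.         323.66397379]
 [  0.         524.91945065 239.29358761]
 [  0.           0.           1.        ]] [[-0.0353913  -0.97861272  0.202644    0.33621933]
 [-0.99935203  0.03332527 -0.01359938  0.02534325]
 [ 0.00655536 -0.202994   -0.97915804  0.88537563]
 [ 0.          0.          0.          1.        ]]
```

View pics/scene0.png

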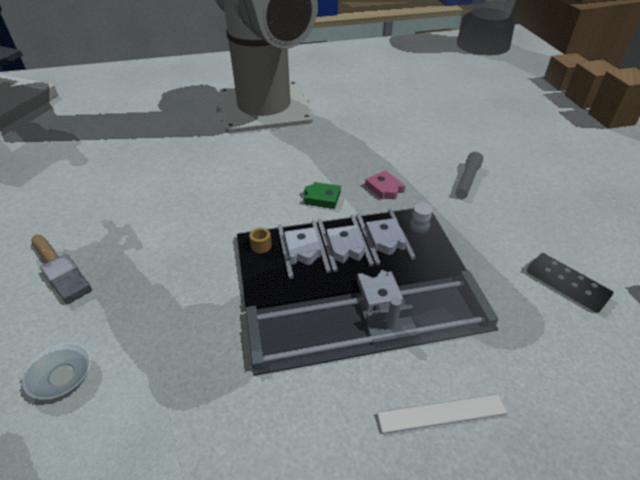

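View pics/top0.png

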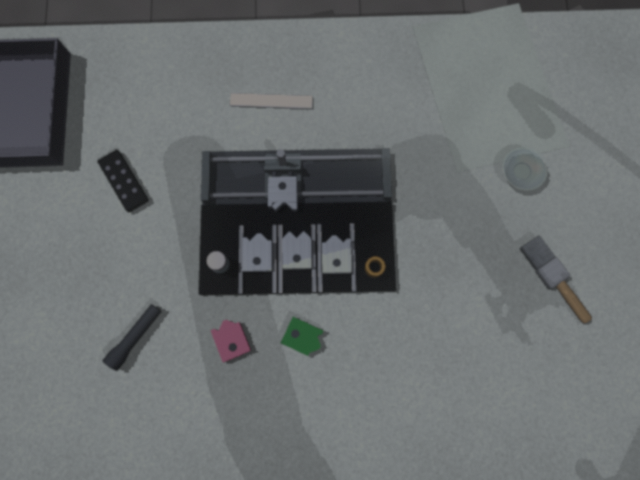

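```bash
python3 - <<'E'
from workcell import *
import cv2,numpy as np
c=camera("top"); im=c["color"][:,:,::-1]
a=cv2.resize(im[140:300,190:405],None,fx=3.7,fy=3.7,interpolation=cv2.INTER_CUBIC)
cv2.imwrite("pics/crop0.png",cv2.convertScaleAbs(a,alpha=1.4))
c=camera("scene"); im=c["color"][:,:,::-1]
a=cv2.resize(im[190:370,225:505],None,fx=2.8,fy=2.8,interpolation=cv2.INTER_CUBIC)
cv2.imwrite("pics/crop1.png",cv2.convertScaleAbs(a,alpha=1.4))
E
```

```text
(no output)
```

View pics/crop0.png

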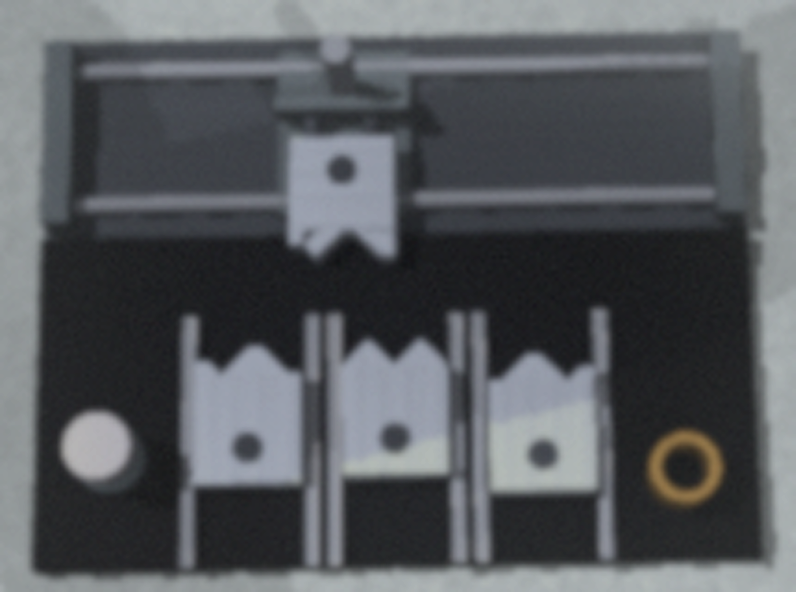

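View pics/crop1.png

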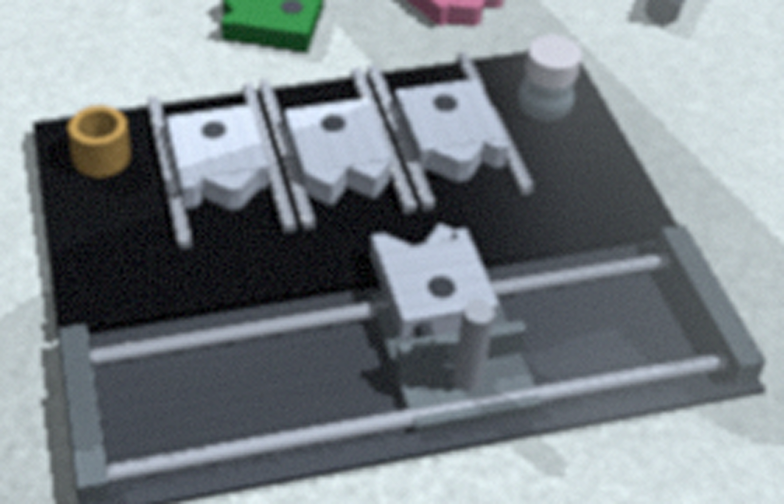

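```bash
cat > h.py <<'E'
from workcell import *
import cv2,numpy as np
from scipy.spatial.transform import Rotation as R
def cast(uv,K,P,z):
    uv=np.atleast_2d(np.array(uv,float))
    d=np.c_[(uv[:,0]-K[0,2])/K[0,0],(uv[:,1]-K[1,2])/K[1,1],np.ones(len(uv))]@P[:3,:3].T
    o=P[:3,3]; return o+d*((z-o[2])/d[:,2])[:,None]
def proj(p,K,P):
    q=(np.atleast_2d(p)-P[:3,3])@P[:3,:3]; return np.c_[K[0,0]*q[:,0]/q[:,2]+K[0,2],K[1,1]*q[:,1]/q[:,2]+K[1,2]]
def fit2(J,W):
    # rigid 2D
    J=np.array(J,float);W=np.array(W)[:,:2];a=J.mean(0);b=W.mean(0)
    A=J-a;B=W-b;th=np.arctan2((A[:,0]*B[:,1]-A[:,1]*B[:,0]).sum(),(A*B).sum())
    M=np.array([[np.cos(th),-np.sin(th)],[np.sin(th),np.cos(th)]]);t=b-M@a
    return th,t,W-(J@M.T+t)
def wristpose():
    o=get_obs(); c=camera("wrist"); T=np.eye(4);T[:3,:3]=R.from_quat(o["tool_rot"]).as_matrix();T[:3,3]=o["eef_pos"]
    return c,T@c["mount"],o
E
python3 - <<'E'
from h import *
c=camera("top");K,P=c["intrinsics"],c["pose"]
# rail tops: front ends & rear ends in crop0
f=[(190,315),(313,312),(334,312),(456,310),(478,310),(599,308)]
r=[(187,568),(312,566),(335,566),(459,565),(482,563),(606,560)]
ys=[94,38,28,-28,-38,-94]
uv=np.array(f+r)/3.7+[190,140]-.0
J=[(.005,y/1e3) for y in ys]+[(-.110,y/1e3) for y in ys]
W=cast(uv,K,P,.018); th,t,res=fit2(J,W); print(th,t,(res*1e3).round(1).tolist())
pt=cast(np.array([[335,48]])/3.7+[190,140],K,P,.065)
M=np.array([[np.cos(th),-np.sin(th)],[np.sin(th),np.cos(th)]])
print("post world",pt,"jig",(pt[:,:2]-t)@M)
for n,q,z in (("hole_b",(247,448),.028),("holec",(395,437),.028),("holea",(543,454),.028),("jar",(97,445),.054),("loupe",(685,467),.038),("bleftrear",(192,487),.028),("b rr",(301,485),.028)):
    w=cast(np.array([q])/3.7+[190,140],K,P,z); print(n,w[0].round(4),((w[:,:2]-t)@M).round(4))
E
```

```text
-0.017336247761790737 [0.5379442  0.05809708] [[0.4, -0.1], [0.9, -0.4], [0.7, -0.0], [0.7, 0.0], [0.6, -0.1], [0.6, 0.4], [-0.5, -0.3], [-0.6, -0.1], [-0.8, -0.3], [-1.3, 0.3], [-0.6, 0.1], [-0.2, 0.6]]
post world [[0.65392658 0.07997601 0.065     ]] jig [[0.11558567 0.02388624]]
hole_b [0.4807 0.1252 0.028 ] [[-0.0584  0.0661]]
holec [0.4834 0.0591 0.028 ] [[-0.0546  0.    ]]
holea [ 0.4734 -0.0068  0.028 ] [[-0.0634 -0.066 ]]
jar [0.4798 0.1871 0.054 ] [[-0.0603  0.1279]]
loupe [ 0.4639 -0.0688  0.038 ] [[-0.0719 -0.1282]]
bleftrear [0.4639 0.1498 0.028 ] [[-0.0756  0.0904]]
b rr [0.4632 0.1014 0.028 ] [[-0.0755  0.042 ]]
```

>>> send_rows:
  increments:
    - [[0,0,0,0,0,0.74],[0,0,0,0,0,0.74],[0,0,0,0,0,0.74],[0,0,0,0,0,0]]
  grip: 0

```text
clock: 0.75
eef_pos: [0.1807, -0.4661, 0.2036]
tool_rot: [1.0, -0.008, -0.0, -0.0]
ft_force: [0.5, 0.3, 0.3]
grip_width: 0.0854
```

>>> send_rows:
  increments:
    - [[0.58,-0.69,0.03,0,0,0],[0.58,-0.69,0.03,0,0,0],[0.58,-0.69,0.03,0,0,0],[0.58,-0.69,0.03,0,0,0],[0.58,-0.69,0.03,0,0,0],[0.58,-0.69,0.03,0,0,0],[0.58,-0.69,0.03,0,0,0],[0.58,-0.69,0.03,0,0,0]]

```text
clock: 1.75
eef_pos: [0.4184, -0.1931, 0.1918]
tool_rot: [1.0, -0.008, 0.0, 0.0]
ft_force: [0.6, -1.4, 0.4]
grip_width: 0.085
```

>>> send_rows:
  increments:
    - [[0.58,-0.69,0.05,0,0,0],[0.58,-0.69,0.05,0,0,0],[0.58,-0.69,0.05,0,0,0],[0.58,-0.69,0.05,0,0,0],[0.58,-0.69,0.05,0,0,0],[0.58,-0.69,0.05,0,0,0],[0.58,-0.69,0.05,0,0,0],[0,0,0,0,0,0]]

```text
clock: 2.75
eef_pos: [0.6257, 0.0221, 0.173]
tool_rot: [1.0, 0.014, -0.001, -0.01]
ft_force: [0.6, -0.5, -0.3]
grip_width: 0.0856
```

```bash
python3 - <<'E'
from h import *
c,P,o=wristpose(); cv2.imwrite("pics/w0.png",c["color"][:,:,::-1]); print(o["eef_pos"],P.round(3))
E
```

```text
[0.62566045 0.02208253 0.1729588 ] [[ 0.029 -0.961 -0.274  0.695]
 [-0.999 -0.033  0.011  0.021]
 [-0.019  0.273 -0.962  0.342]
 [ 0.     0.     0.     1.   ]]
```

View pics/w0.png

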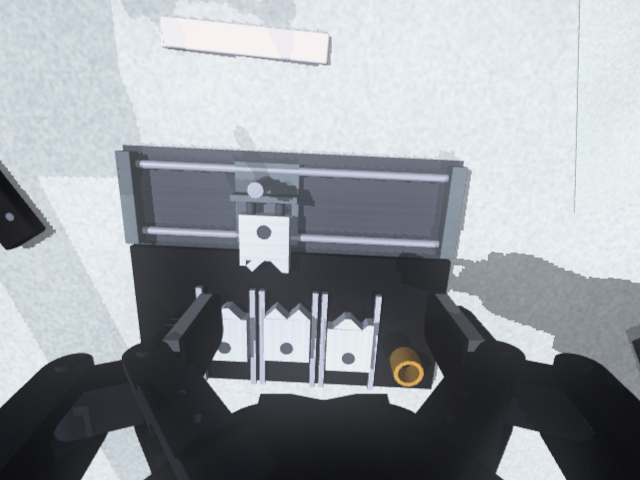

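>>> send_rows:
  increments:
    - [[0,0,0,0,0,0],[0,0,0,0,0,0]]

```text
clock: 3.05
eef_pos: [0.624, 0.0198, 0.175]
tool_rot: [1.0, 0.012, -0.0, -0.01]
ft_force: [0.1, -0.5, 0.7]
grip_width: 0.0852
```

```bash
cat >> h.py <<'E'
th=-0.01734; JT=np.array([.53794,.05810]); M=np.array([[np.cos(th),-np.sin(th)],[np.sin(th),np.cos(th)]])
def j2w(x,y): return M@np.array([x,y])+JT
def delta(target,yaw=th):
    o=get_obs(); Rc=R.from_quat(o["tool_rot"]); Rt=R.from_euler("z",yaw)*R.from_euler("x",np.pi)
    print("clock",o["clock"],"pos",o["eef_pos"].round(4),"F",o["ft_force"].round(1),"grip",round(o["grip_width"],4))
    e=(o["eef_pos"][:2]-JT)@M; print("jig xy",e.round(4))
    print("shift mm",(Rc.inv().apply(np.array(target)-o["eef_pos"])*1000).round(1),"in units",(Rc.inv().apply(np.array(target)-o["eef_pos"])/.05).round(3),"turn units",(np.degrees((Rc.inv()*Rt).as_rotvec())/10).round(3))
E
python3 - <<'E'
from h import *
delta([.654,.080,.12]); print(get_obs()["joint_pos"])
E
```

```text
clock 3.05 pos [0.624  0.0198 0.175 ] F [ 0.1 -0.5  0.7] grip 0.0852
jig xy [ 0.0867 -0.0368]
shift mm [ 31.4 -58.4  56.1] in units [ 0.628 -1.168  1.122] turn units [-0.109  0.002  0.232]
[0.02164817 0.50402724 0.31615903 1.38291219 0.01911186 3.14015656]
```

>>> send_rows:
  increments:
    - [[0,0,0,0,0,-1],[0,0,0,0,0,-1],[0,0,0,0,0,-1],[0,0,0,0,0,-1],[0,0,0,0,0,-1],[0,0,0,0,0,-1],[0,0,0,0,0,-1],[0,0,0,0,0,-1]]

```text
clock: 4.05
eef_pos: [0.6241, 0.0199, 0.1751]
tool_rot: [0.757, 0.654, 0.006, -0.007]
ft_force: [-0.2, 0.2, 0.5]
grip_width: 0.0855
```

>>> send_rows:
  increments:
    - [[0,0,0,0,0,-1],[0,0,0,0,0,-1],[0,0,0,0,0,-1],[0,0,0,0,0,-1],[0,0,0,0,0,-1],[0,0,0,0,0,-1],[0,0,0,0,0,-1],[0,0,0,0,0,-1]]

```text
clock: 5.05
eef_pos: [0.6241, 0.0199, 0.1751]
tool_rot: [0.159, 0.987, 0.009, -0.002]
ft_force: [1.5, -0.2, -1.2]
grip_width: 0.0854
```

>>> send_rows:
  increments:
    - [[0,0,0,0,0,-1],[0,0,0,0,0,0],[0,0,0,0,0,0]]

```text
clock: 5.42
eef_pos: [0.6244, 0.0202, 0.1749]
tool_rot: [0.077, 0.997, 0.01, -0.001]
ft_force: [-0.0, 0.7, -0.1]
grip_width: 0.0856
```

```bash
python3 - <<'E'
from h import *
delta([.654,.080,.12],th+np.pi); print(get_obs()["joint_pos"])
E
```

```text
clock 5.425 pos [0.6244 0.0202 0.1749] F [-0.   0.7 -0.1] grip 0.0856
jig xy [ 0.0871 -0.0364]
shift mm [-20.3  62.6  56. ] in units [-0.406  1.251  1.12 ] turn units [ 0.11  -0.011 -0.781]
[0.02218633 0.50474883 0.31701832 1.38284091 0.01921459 0.17584825]
```

>>> send_rows:
  increments:
    - [[0,0,0,0.11,-0.01,-0.78],[0,0,0,0,0,0],[0,0,0,0,0,0]]

```text
clock: 5.8
eef_pos: [0.6245, 0.0206, 0.1745]
tool_rot: [0.009, 1.0, 0.0, -0.0]
ft_force: [0.1, -0.3, 0.2]
grip_width: 0.0854
```

```bash
python3 - <<'E'
from h import *
delta([.654,.080,.12],th+np.pi)
E
```

```text
clock 5.8 pos [0.6245 0.0206 0.1745] F [ 0.1 -0.3  0.2] grip 0.0854
jig xy [ 0.0872 -0.036 ]
shift mm [-28.5  59.9  54.5] in units [-0.57   1.198  1.09 ] turn units [ 0.001 -0.003  0.001]
```

>>> send_rows:
  increments:
    - [[-0.14,0.3,0.27,0,0,0],[-0.14,0.3,0.27,0,0,0],[-0.14,0.3,0.27,0,0,0],[-0.15,0.3,0.28,0,0,0],[0,0,0,0,0,0],[0,0,0,0,0,0]]

```text
clock: 6.55
eef_pos: [0.6539, 0.0802, 0.1199]
tool_rot: [0.007, 1.0, -0.0, -0.0]
ft_force: [-0.7, -1.2, -0.6]
grip_width: 0.0857
```

```bash
python3 - <<'E'
from h import *
c,P,o=wristpose(); cv2.imwrite("pics/w1.png",c["color"][:,:,::-1]); delta([.654,.080,.12],th+np.pi)
print(proj([[.654,.080,.065]],c["intrinsics"],P)); np.savez("w1.npz",K=c["intrinsics"],P=P)
E
```

```text
clock 6.6 pos [0.6541 0.0799 0.1204] F [-0.8 -0.1  0.2] grip 0.0858
jig xy [0.1158 0.0238]
shift mm [0.1 0.1 0.4] in units [0.002 0.002 0.009] turn units [-0.001  0.001  0.014]
[[321.89824332 247.64255183]]
```

View pics/w1.png

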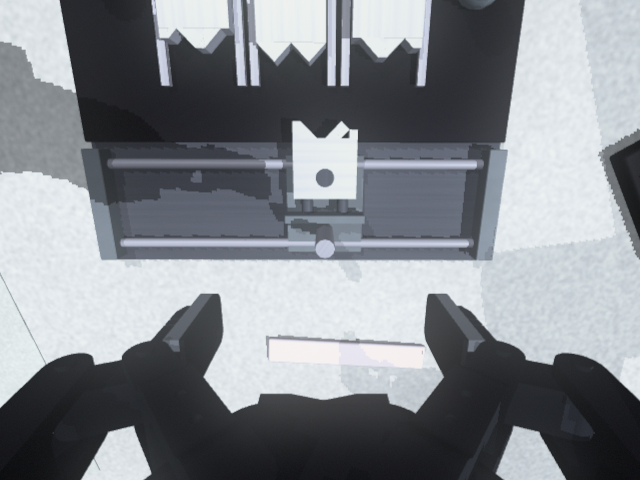

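>>> send_rows:
  increments:
    - [[0,0,0.4,0,0,0],[0,0,0.4,0,0,0],[0,0,0.4,0,0,0],[0,0,0.28,0,0,0],[0,0,0,0,0,0],[0,0,0,0,0,0]]

```text
clock: 7.35
eef_pos: [0.6546, 0.08, 0.0471]
tool_rot: [0.007, 1.0, 0.0, 0.001]
ft_force: [-0.2, 0.1, 0.5]
grip_width: 0.0855
```

>>> send_rows:
  increments:
    - [[0,0,0,0,0,0],[0,0,0,0,0,0],[0,0,0,0,0,0],[0,0,0,0,0,0]]
  grip: 0.75

```text
clock: 7.85
eef_pos: [0.6539, 0.0802, 0.046]
tool_rot: [0.007, 1.0, -0.0, -0.0]
ft_force: [-0.6, 0.3, -0.4]
grip_width: 0.0214
```

>>> send_rows:
  increments:
    - [[0,0,0,0,0,0],[0,0,0,0,0,0],[0,0,0,0,0,0],[0,0,0,0,0,0]]
  grip: 1

```text
clock: 8.35
eef_pos: [0.6539, 0.0801, 0.0459]
tool_rot: [0.007, 1.0, -0.0, -0.0]
ft_force: [-0.2, 0.2, -0.7]
grip_width: 0.0
```

```bash
python3 - <<'E'
from h import *
t=j2w(.116,.066); delta([t[0],t[1],.046],th+np.pi)
c,P,o=wristpose(); cv2.imwrite("pics/w2.png",c["color"][:,:,::-1])
E
```

```text
clock 8.35 pos [0.6539 0.0801 0.0459] F [-0.2  0.2 -0.7] grip 0.0
jig xy [0.1155 0.024 ]
shift mm [-0.6 42.  -0.1] in units [-0.012  0.839 -0.001] turn units [-0.    -0.003  0.015]
```

View pics/w2.png

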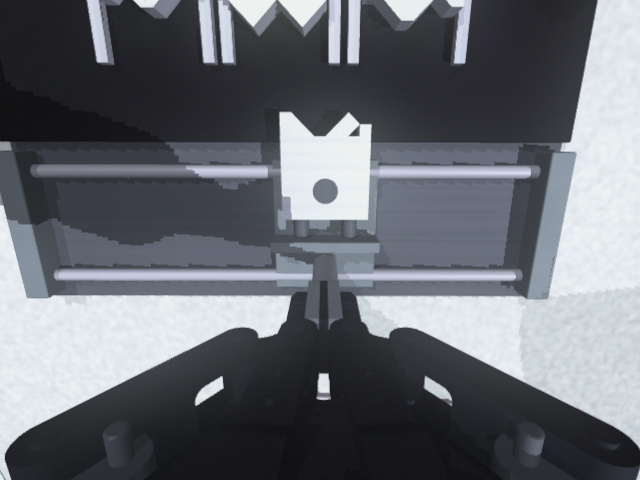

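```bash
python3 - <<'E'
from h import *
c,P,o=wristpose(); K=c["intrinsics"]
print(proj([[.6539,.0801,.065],[.6539,.0801,.012],[.6539,.0801,.046],[.6539,.0801,.038]],K,P))
im=c["color"][:,:,::-1]; cv2.imwrite("pics/w2c.png",cv2.resize(im[180:420,240:420],None,fx=2.5,fy=2.5,interpolation=cv2.INTER_CUBIC))
for n in("scene","top"):
    c=camera(n); q=proj([[.6539,.0801,.065]],c["intrinsics"],c["pose"])[0].astype(int); print(n,q)
    cv2.imwrite(f"pics/{n}2.png",cv2.resize(c["color"][q[1]-60:q[1]+60,q[0]-80:q[0]+80,::-1],None,fx=5,fy=5,interpolation=cv2.INTER_CUBIC))
E
```

```text
[[321.56850027 293.26414516]
 [321.97444527 257.44215891]
 [321.74024653 278.10866274]
 [321.8026354  272.60325388]]
scene [393 298]
top [280 152]
```

View pics/w2c.png

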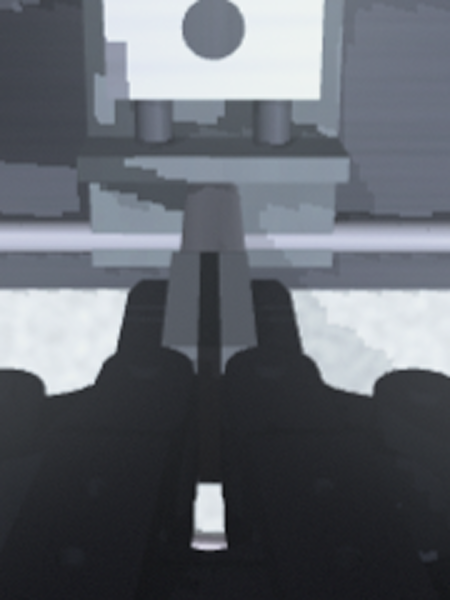

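View pics/scene2.png

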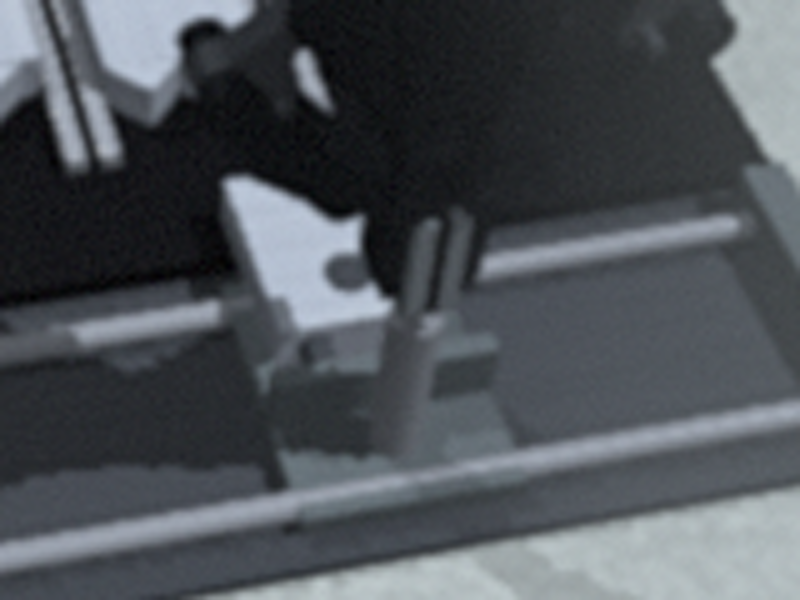

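View pics/top2.png

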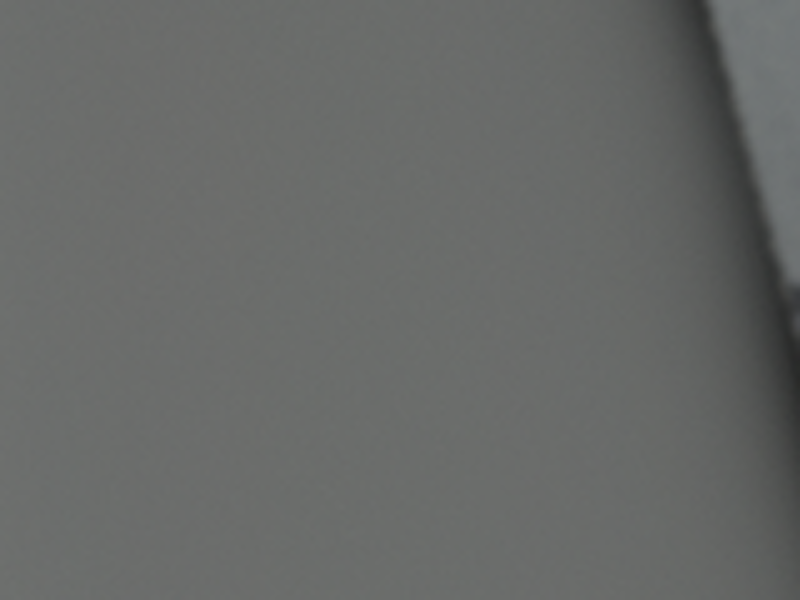

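```bash
python3 - <<'E'
from h import *
c,P,o=wristpose(); K=c["intrinsics"]
def pt(c,P,u,v):
    z=c["z_map"][v,u]; K=c["intrinsics"]; return (P@np.array([(u-K[0,2])/K[0,0]*z,(v-K[1,2])/K[1,1]*z,z,1]))[:3].round(4)
print(K)
for u,v in [(324,262),(324,272),(312,285),(335,285),(323,290),(324,305),(324,390),(312,310)]: print("w",u,v,pt(c,P,u,v))
c=camera("scene")
for cx,cy in [(400,400),(400,350),(415,325),(420,330),(420,280),(455,280),(438,280),(420,230),(345,270)]:
    u,v=393-80+cx//5,298-60+cy//5; print("s",cx,cy,pt(c,c["pose"],u,v))
E
```

```text
[[341.5344622    0.         323.24207231]
 [  0.         341.5344622  239.01632515]
 [  0.           0.           1.        ]]
w 324 262 [0.6488 0.0814 0.0349]
w 324 272 [0.648  0.0814 0.0523]
w 312 285 [0.6421 0.0763 0.0823]
w 335 285 [0.6425 0.086  0.0817]
w 323 290 [0.6426 0.0809 0.0863]
w 324 305 [0.6428 0.0813 0.0993]
w 324 390 [ 7.63e-01  8.00e-02 -6.00e-04]
w 312 310 [0.6428 0.077  0.1032]
s 400 400 [0.6631 0.0788 0.0363]
s 400 350 [0.6632 0.0763 0.058 ]
s 415 325 [0.6617 0.08   0.0651]
s 420 330 [0.6622 0.0813 0.0634]
s 420 280 [0.666  0.077  0.0885]
s 455 280 [0.6673 0.0855 0.0877]
s 438 280 [0.6666 0.0806 0.0882]
s 420 230 [0.6669 0.0744 0.1085]
s 345 270 [0.6129 0.0812 0.0289]
```

```bash
python3 - <<'E'
from h import *
c,P,o=wristpose(); z=c["z_map"];K=c["intrinsics"]
def pt(c,P,u,v):
    z=c["z_map"][v,u]; K=c["intrinsics"]; return (P@np.array([(u-K[0,2])/K[0,0]*z,(v-K[1,2])/K[1,1]*z,z,1]))[:3].round(4)
for u in (308,312,318,324,330,335,340):
  for v in range(270,300,3): print(u,v,pt(c,P,u,v))
c=camera("scene")
v,u=np.mgrid[238:310,380:420]; Z=c["z_map"][238:310,380:420];K=c["intrinsics"];P=c["pose"]
p=np.stack([(u-K[0,2])/K[0,0]*Z,(v-K[1,2])/K[1,1]*Z,Z],-1)@P[:3,:3].T+P[:3,3]
for r in range(50,66): print(238+r,[tuple((p[r,q]*1000).astype(int)) for q in range(12,28,2)])
E
```

```text
308 270 [0.6627 0.071  0.0106]
308 273 [0.6646 0.071  0.011 ]
308 276 [0.667  0.0709 0.0102]
308 279 [0.6686 0.0709 0.0113]
308 282 [0.6711 0.0708 0.0103]
308 285 [0.6426 0.0746 0.0811]
308 288 [0.6428 0.0747 0.0837]
308 291 [0.6428 0.0748 0.0866]
308 294 [0.6428 0.075  0.0896]
308 297 [0.6431 0.075  0.0918]
312 270 [0.6627 0.0736 0.0106]
312 273 [0.6645 0.0736 0.0114]
312 276 [0.6664 0.0735 0.0116]
312 279 [0.6556 0.0748 0.0429]
312 282 [0.6427 0.0762 0.0776]
312 285 [0.6426 0.0763 0.0812]
312 288 [0.6425 0.0764 0.0843]
312 291 [0.6422 0.0765 0.0882]
312 294 [0.6428 0.0766 0.0897]
312 297 [0.6424 0.0767 0.0933]
318 270 [0.6496 0.0782 0.0452]
318 273 [0.6492 0.0783 0.0506]
318 276 [0.6491 0.0783 0.0547]
318 279 [0.6492 0.0784 0.0584]
318 282 [0.6425 0.0788 0.0782]
318 285 [0.6427 0.0788 0.081 ]
318 288 [0.6428 0.0789 0.0839]
318 291 [0.6428 0.0789 0.0868]
318 294 [0.6424 0.079  0.0906]
318 297 [0.6423 0.079  0.0935]
324 270 [0.6483 0.0814 0.0486]
324 273 [0.6487 0.0814 0.052 ]
324 276 [0.6487 0.0814 0.0558]
324 279 [0.6482 0.0813 0.0611]
324 282 [0.6423 0.0814 0.0788]
324 285 [0.6426
[... 6219 characters left out ...]
, np.int64(64)), (np.int64(658), np.int64(78), np.int64(63)), (np.int64(660), np.int64(80), np.int64(65)), (np.int64(660), np.int64(83), np.int64(64)), (np.int64(660), np.int64(85), np.int64(63)), (np.int64(628), np.int64(105), np.int64(19)), (np.int64(622), np.int64(111), np.int64(10)), (np.int64(619), np.int64(116), np.int64(4))]
303 [(np.int64(660), np.int64(75), np.int64(64)), (np.int64(661), np.int64(77), np.int64(65)), (np.int64(661), np.int64(80), np.int64(64)), (np.int64(661), np.int64(82), np.int64(64)), (np.int64(662), np.int64(84), np.int64(65)), (np.int64(627), np.int64(106), np.int64(16)), (np.int64(625), np.int64(110), np.int64(11)), (np.int64(620), np.int64(116), np.int64(4))]
```

>>> send_rows:
  increments:
    - [[0,0,0,0,0,0],[0,0,0,0,0,0],[0,0,0,0,0,0],[0,0,0,0,0,0]]
  grip: 0.5

```text
clock: 9.25
eef_pos: [0.6539, 0.0802, 0.046]
tool_rot: [0.007, 1.0, -0.0, -0.0]
ft_force: [-0.1, -0.4, -0.1]
grip_width: 0.0427
```

>>> send_rows:
  increments:
    - [[0,0,0.2,0,0,0],[0,0,0.2,0,0,0],[0,0,0.1,0,0,0],[0,0,0.1,0,0,0],[0,0,0,0,0,0]]

```text
clock: 9.88
eef_pos: [0.6534, 0.0801, 0.0153]
tool_rot: [0.007, 1.0, -0.0, -0.001]
ft_force: [-0.0, -0.4, -0.2]
grip_width: 0.0427
```

```bash
python3 - <<'E'
from h import *
t=j2w(.116,.066); delta([t[0],t[1],.016],th+np.pi)
c,P,o=wristpose(); cv2.imwrite("pics/w3.png",c["color"][:,:,::-1])
E
```

```text
clock 9.875 pos [0.6534 0.0801 0.0153] F [-0.  -0.4 -0.2] grip 0.0427
jig xy [0.1151 0.024 ]
shift mm [-1.  42.  -0.7] in units [-0.02   0.84  -0.014] turn units [-0.001 -0.009  0.015]
```

View pics/w3.png

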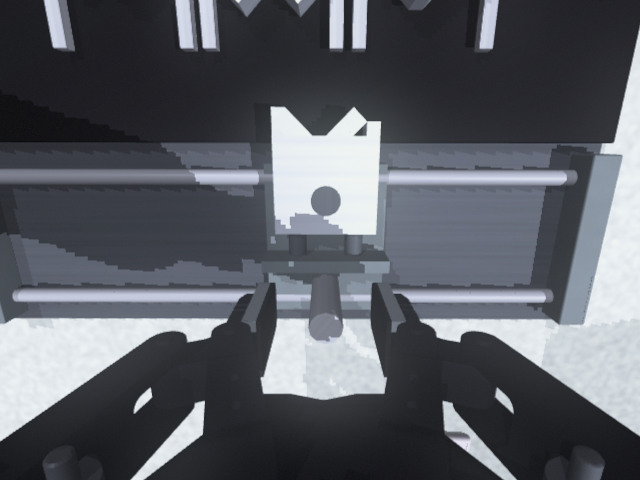

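>>> send_rows:
  increments:
    - [[0.02,0,0.1,0,0,0],[0,0,0,0,0,0]]

```text
clock: 10.18
eef_pos: [0.6524, 0.0802, 0.0106]
tool_rot: [0.007, 1.0, -0.0, -0.001]
ft_force: [0.3, -0.5, 0.6]
grip_width: 0.0426
```

>>> send_rows:
  increments:
    - [[0,0,0,0,0,0],[0,0,0,0,0,0],[0,0,0,0,0,0],[0,0,0,0,0,0],[0,0,0,0,0,0]]
  grip: 0.9

```text
clock: 10.8
eef_pos: [0.653, 0.0803, 0.0113]
tool_rot: [0.007, 1.0, 0.0, -0.0]
ft_force: [-1.5, -0.1, 2.9]
grip_width: 0.0121
```

```bash
python3 - <<'E'
from h import *
t=j2w(.116,.066); delta([t[0],t[1],.010],th+np.pi)
E
```

```text
clock 10.8 pos [0.653  0.0803 0.0113] F [-1.5 -0.1  2.9] grip 0.0121
jig xy [0.1146 0.0242]
shift mm [-1.5 41.8  1.3] in units [-0.029  0.837  0.027] turn units [ 0.001 -0.     0.016]
```

>>> send_rows:
  increments:
    - [[0,0.14,0,0,0,0],[0,0.14,0,0,0,0],[0,0.14,0,0,0,0],[0,0.14,0,0,0,0],[0,0.14,0,0,0,0],[0,0.14,0,0,0,0],[0,0,0,0,0,0],[0,0,0,0,0,0]]

```text
clock: 11.8
eef_pos: [0.6537, 0.1233, 0.0113]
tool_rot: [0.007, 1.0, 0.001, 0.0]
ft_force: [-0.8, 1.7, 5.5]
grip_width: 0.0121
```

```bash
python3 - <<'E'
from h import *
t=j2w(.116,.066); delta([t[0],t[1],.010],th+np.pi)
c,P,o=wristpose(); cv2.imwrite("pics/w4.png",c["color"][:,:,::-1]); np.savez("w4.npz",K=c["intrinsics"],P=P)
E
```

```text
clock 11.8 pos [0.6537 0.1233 0.0113] F [-0.8  1.7  5.5] grip 0.0121
jig xy [0.1146 0.0672]
shift mm [-1.4 -1.2  1.3] in units [-0.028 -0.024  0.026] turn units [0.006 0.001 0.022]
```

View pics/w4.png

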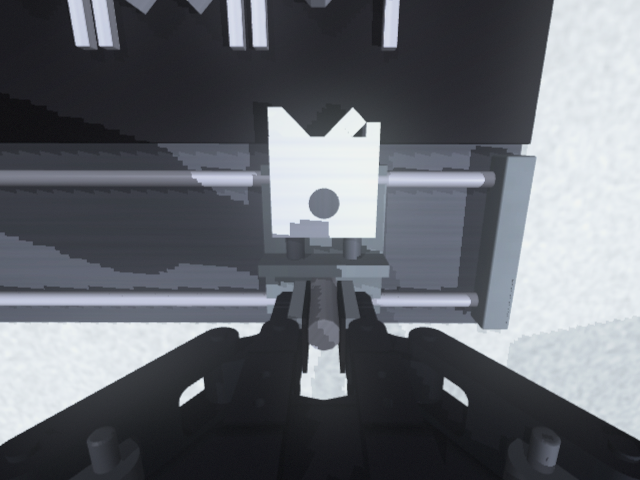

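```bash
python3 - <<'E'
import cv2
im=cv2.imread("pics/w4.png"); cv2.imwrite("pics/w4c.png",cv2.resize(im[0:250,215:415],None,fx=3,fy=3,interpolation=cv2.INTER_CUBIC)[:600] if 0 else cv2.resize(im[0:250,215:415],None,fx=2.4,fy=2.4,interpolation=cv2.INTER_CUBIC))
E
```

```text
(no output)
```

View pics/w4c.png

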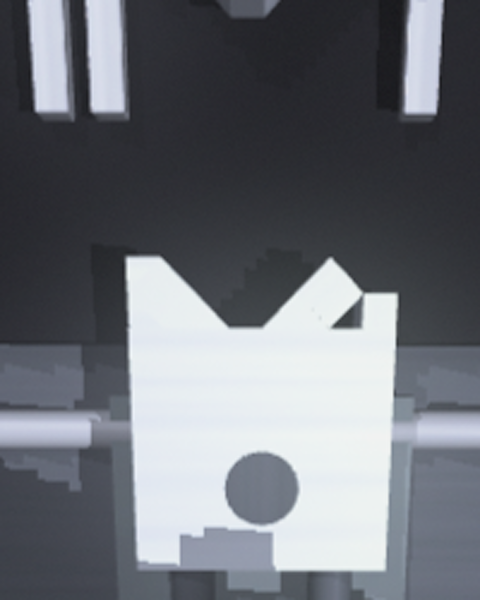

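```bash
python3 - <<'E'
from h import *
d=np.load("w4.npz");K,P=d["K"],d["P"]
f=lambda q,z:((cast(np.array(q)/2.4+[215,0],K,P,z)[:,:2]-JT)@M*1000).round(1).tolist()
print("rails (5; 35,41,91,97)",f([(91,110),(125,110),(403,113),(436,113)],.018))
print("other rail 22?25-31",f([(36,111),(69,111)],.018))
print("half",f([(126,257),(161,257),(229,327),(265,327),(331,258),(362,293),(397,293),(138,565),(387,570)],.028),"hole",f([(262,488)],.028))
E
```

```text
rails (5; 35,41,91,97) [[5.8, 37.4], [5.8, 43.4], [6.0, 92.8], [5.9, 98.7]]
other rail 22?25-31 [[6.0, 27.6], [6.0, 33.5]]
half [[31.1, 44.2], [31.1, 50.3], [42.7, 62.1], [42.7, 68.5], [31.1, 79.9], [36.9, 85.5], [36.8, 91.7], [86.7, 44.3], [87.5, 92.3]] hole [[71.7, 68.1]]
```

>>> send_rows:
  increments:
    - [[0,0,0,0,0,0],[0,0,0,0,0,0],[0,0,0,0,0,0],[0,0,0,0,0,0]]
  grip: 0.55

```text
clock: 12.35
eef_pos: [0.6533, 0.1221, 0.0107]
tool_rot: [0.007, 1.0, -0.0, -0.0]
ft_force: [0.3, -0.1, -0.3]
grip_width: 0.0384
```

>>> send_rows:
  increments:
    - [[0,0,-0.4,0,0,0],[0,0,-0.6,0,0,0],[0,0,-0.7,0,0,0],[0,0,-0.4,0,0,0],[0,0,0,0,0,0],[0,0,0,0,0,0]]

```text
clock: 13.1
eef_pos: [0.6528, 0.122, 0.1148]
tool_rot: [0.007, 1.0, -0.0, -0.001]
ft_force: [-0.4, -0.6, -0.5]
grip_width: 0.0384
```

```bash
python3 - <<'E'
from h import *
t=j2w(-.115,.066); delta([t[0],t[1],.115],th+np.pi)
c,P,o=wristpose(); cv2.imwrite("pics/w5.png",c["color"][:,:,::-1]); np.savez("w5.npz",K=c["intrinsics"],P=P)
E
```

```text
clock 13.1 pos [0.6528 0.122  0.1148] F [-0.4 -0.6 -0.5] grip 0.0384
jig xy [0.1138 0.0659]
shift mm [228.8   0.7   0.3] in units [4.575 0.014 0.005] turn units [-0.002 -0.012  0.015]
```

View pics/w5.png

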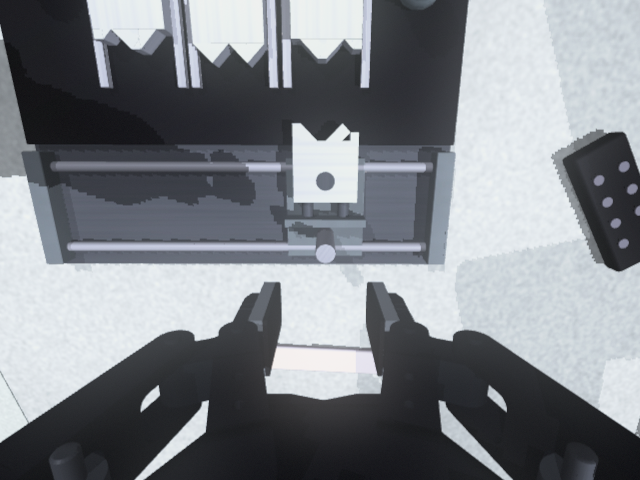

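```bash
python3 - <<'E'
import cv2
im=cv2.imread("pics/w5.png"); cv2.imwrite("pics/w5c.png",cv2.resize(im[20:220,255:405],None,fx=3,fy=3,interpolation=cv2.INTER_CUBIC))
E
```

```text
(no output)
```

View pics/w5c.png

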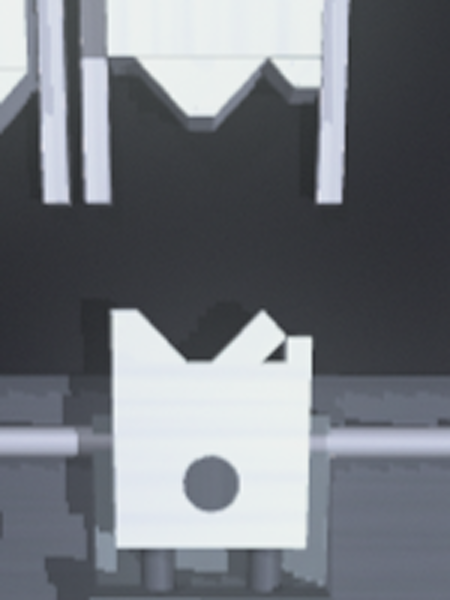

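```bash
python3 - <<'E'
from h import *
d=np.load("w5.npz");K,P=d["K"],d["P"]
f=lambda q,z:((cast(np.array(q)/3+[255,20]-.33,K,P,z)[:,:2]-JT)@M*1000).round(1).tolist()
print("rails (5; 35,41,91,97)",f([(84,202),(110,202),(316,203),(342,203)],.018))
print("half",f([(111,310),(136,310),(187,360),(213,360),(264,310),(286,335),(312,337),(118,547),(306,547)],.028),"hole",f([(211,484)],.028))
print("piece", f([(108,58),(135,58),(188,117),(213,118),(267,59),(295,88),(320,88)],.028))
E
```

```text
rails (5; 35,41,91,97) [[5.9, 37.0], [5.9, 43.2], [5.9, 92.6], [5.9, 98.8]]
half [[31.0, 43.8], [31.0, 49.7], [42.3, 61.8], [42.3, 68.1], [30.8, 80.1], [36.5, 85.4], [36.9, 91.6], [87.6, 44.4], [87.4, 91.7]] hole [[71.8, 67.7]]
piece [[-22.3, 44.3], [-22.3, 50.3], [-10.5, 62.1], [-10.3, 67.7], [-22.2, 79.7], [-16.5, 86.1], [-16.5, 91.7]]
```

>>> send_rows:
  increments:
    - [[0.5,0,0,0,0,0],[0.6,0,0,0,0,0],[0.6,0,0,0,0,0],[0.6,0,0,0,0,0],[0.6,0,0,0,0,0],[0.6,0,0,0,0,0],[0.6,0,0,0,0,0],[0.47,0,0,0,0,0]]
  grip: 1

```text
clock: 14.15
eef_pos: [0.4227, 0.1251, 0.1147]
tool_rot: [0.007, 1.0, -0.0, -0.002]
ft_force: [-0.2, 0.5, -0.0]
grip_width: -0.0001
```

>>> send_rows:
  increments:
    - [[0,0,0.4,0,0,0],[0,0,0.4,0,0,0],[0,0,0.4,0,0,0],[0,0,0.4,0,0,0],[0,0,0,0,0,0],[0,0,0,0,0,0]]

```text
clock: 14.9
eef_pos: [0.4248, 0.1255, 0.0361]
tool_rot: [0.007, 1.0, -0.0, -0.001]
ft_force: [1.6, -0.3, 0.3]
grip_width: 0.0003
```

```bash
python3 - <<'E'
from h import *
t=j2w(-.115,.066); delta([t[0],t[1],-.0125],th+np.pi)
c,P,o=wristpose(); cv2.imwrite("pics/w6.png",c["color"][:,:,::-1]); np.savez("w6.npz",K=c["intrinsics"],P=P,z=c["z_map"])
c=camera("scene"); cv2.imwrite("pics/s6.png",cv2.resize(c["color"][150:350,220:500,::-1],None,fx=2.8,fy=2.8,interpolation=cv2.INTER_CUBIC))
E
```

```text
clock 14.9 pos [0.4248 0.1255 0.0361] F [ 1.6 -0.3  0.3] grip 0.0003
jig xy [-0.1143  0.0654]
shift mm [ 0.7  0.6 48.6] in units [0.014 0.012 0.971] turn units [-0.001 -0.006  0.015]
```

View pics/w6.png

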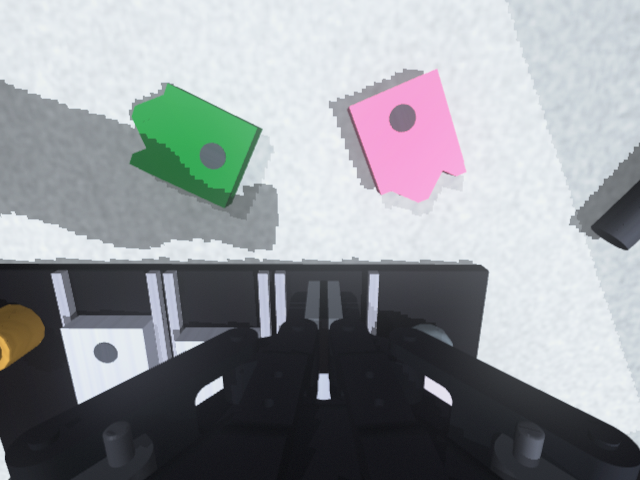

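View pics/s6.png

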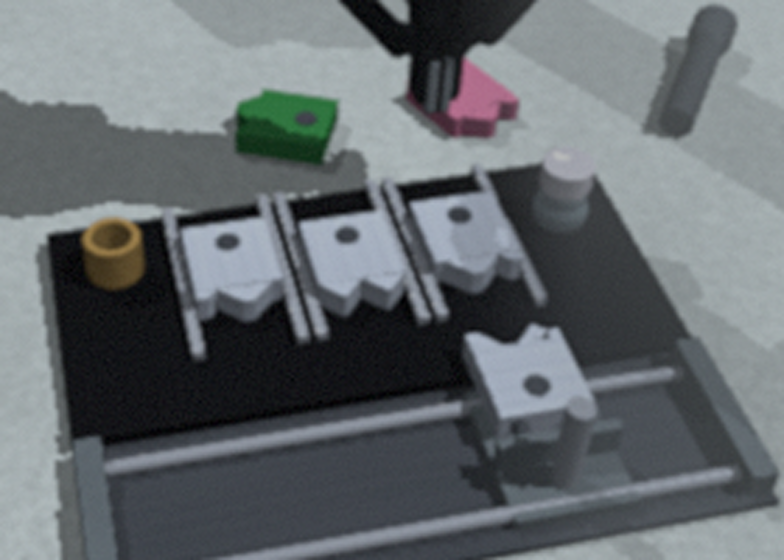

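```bash
python3 - <<'E'
from h import *
d=np.load("w6.npz");K,P,z=d["K"],d["P"],d["z"]
v,u=np.mgrid[0:480,0:640]
p=np.stack([(u-K[0,2])/K[0,0]*z,(v-K[1,2])/K[1,1]*z,z],-1)@P[:3,:3].T+P[:3,3]
j=(p[...,:2]-JT)@M; g=(z>0)&(p[...,2]>.06)&(p[...,2]<.3)&(v>200)&(u>150)
for a in range(0,100,10):
    m=g&(np.abs(j[...,1]-.067)>=a/1e3)&(np.abs(j[...,1]-.067)<(a+10)/1e3)
    if m.sum(): print(a,m.sum(),"minz-tip",(np.percentile(p[...,2][m],1)-.0666)*1000)
m=g&(p[...,2]<.08); print("finger y",j[m][:,1].min(),j[m][:,1].max(),"x",j[m][:,0].min(), "z",p[...,2][m].min())
E
```

```text
0 16679 minz-tip 4.807483761878201
10 12494 minz-tip 10.912700696513497
20 8459 minz-tip 41.88358537803737
30 12701 minz-tip 46.743217230383664
40 7229 minz-tip 58.014110978895594
50 3551 minz-tip 70.96839521405805
60 65 minz-tip 80.039578310881
finger y 0.0525628535843441 0.0798644431743596 x -0.12608707231712724 z 0.06522894585077224
```

>>> send_rows:
  increments:
    - [[0,0.01,0.3,0,0,0],[0,0,0.3,0,0,0],[0,0,0.15,0,0,0],[0,0,0.1,0,0,0],[0,0,0.07,0,0,0],[0,0,0,0,0,0],[0,0,0,0,0,0]]

```text
clock: 15.88
eef_pos: [0.4252, 0.1261, -0.0097]
tool_rot: [0.007, 1.0, 0.0, -0.0]
ft_force: [1.2, 0.8, 0.5]
grip_width: -0.0001
```

```bash
python3 - <<'E'
from h import *
t=j2w(-.090,.066); delta([t[0],t[1],-.0125],th+np.pi)
c=camera("scene"); cv2.imwrite("pics/s7.png",cv2.resize(c["color"][150:350,220:500,::-1],None,fx=2.8,fy=2.8,interpolation=cv2.INTER_CUBIC))
v,u=np.mgrid[170:230,340:420];z=c["z_map"][170:230,340:420];K=c["intrinsics"];P=c["pose"]
p=np.stack([(u-K[0,2])/K[0,0]*z,(v-K[1,2])/K[1,1]*z,z],-1)@P[:3,:3].T+P[:3,3]
m=(abs(p[...,0]-.437)<.006)&(abs(p[...,1]-.125)<.02); print("finger front low", np.percentile(p[m],[1,50,99],axis=0).round(4))
E
```

```text
clock 15.875 pos [ 0.4252  0.1261 -0.0097] F [1.2 0.8 0.5] grip -0.0001
jig xy [-0.1139  0.066 ]
shift mm [-23.9  -0.1   2.8] in units [-0.478 -0.002  0.056] turn units [ 0.    -0.     0.015]
finger front low [[0.4316 0.1058 0.0105]
 [0.4378 0.1249 0.0555]
 [0.4428 0.1442 0.105 ]]
```

View pics/s7.png

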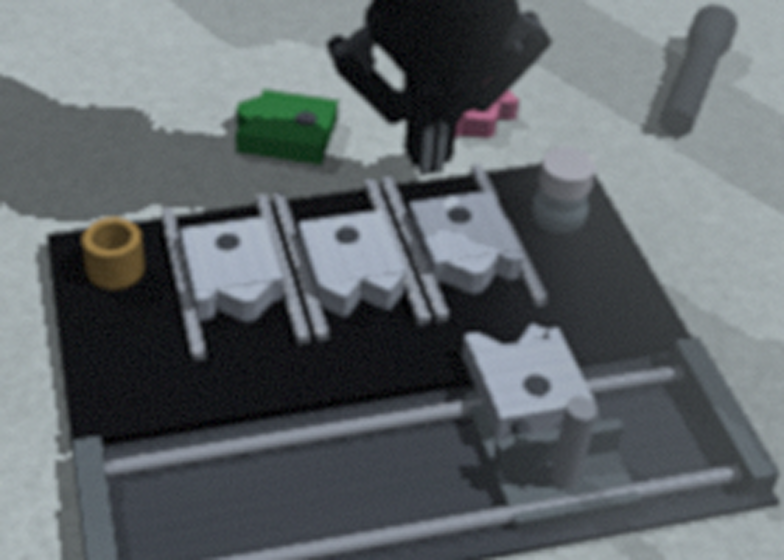

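>>> send_rows:
  increments:
    - [[0,0,0.04,0,0,0],[-0.1,0,0,0,0,0],[-0.1,0,0,0,0,0],[-0.1,0,0,0,0,0],[-0.1,0,0,0,0,0],[-0.1,0,0,0,0,0],[-0.1,0,0,0,0,0],[-0.1,0,0,0,0,0]]

```text
clock: 16.92
eef_pos: [0.4592, 0.1254, -0.0121]
tool_rot: [0.007, 1.0, -0.0, -0.001]
ft_force: [-3.7, 0.4, 2.6]
grip_width: -0.0
```

```bash
python3 - <<'E'
from h import *
t=j2w(-.045,.066); delta([t[0],t[1],-.0125],th+np.pi)
c=camera("scene"); cv2.imwrite("pics/s8.png",cv2.resize(c["color"][150:350,220:500,::-1],None,fx=2.8,fy=2.8,interpolation=cv2.INTER_CUBIC))
E
```

```text
clock 16.925 pos [ 0.4592  0.1254 -0.0121] F [-3.7  0.4  2.6] grip -0.0
jig xy [-0.0799  0.0659]
shift mm [-34.9  -0.    0.3] in units [-0.697 -0.     0.006] turn units [-0.001 -0.014  0.016]
```

View pics/s8.png

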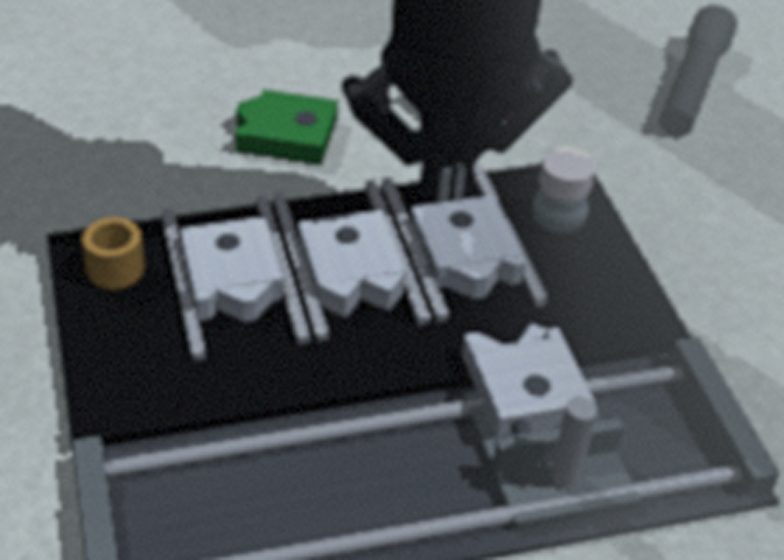

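>>> send_rows:
  increments:
    - [[-0.1,0,0,0,0,0],[-0.1,0,0,0,0,0],[-0.1,0,0,0,0,0],[-0.1,0,0,0,0,0],[-0.1,0,0,0,0,0],[-0.1,0,0,0,0,0],[-0.1,0,0,0,0,0]]

```text
clock: 17.85
eef_pos: [0.4953, 0.125, -0.012]
tool_rot: [0.007, 1.0, -0.0, -0.0]
ft_force: [-0.9, 0.7, -0.6]
grip_width: -0.0001
```

```bash
python3 - <<'E'
from h import *
t=j2w(-.032,.066); delta([t[0],t[1],-.0125],th+np.pi)
c=camera("scene"); cv2.imwrite("pics/s9.png",cv2.resize(c["color"][210:330,340:460,::-1],None,fx=5,fy=5,interpolation=cv2.INTER_CUBIC)); np.savez("s.npz",K=c["intrinsics"],P=c["pose"])
E
```

```text
clock 17.85 pos [ 0.4953  0.125  -0.012 ] F [-0.9  0.7 -0.6] grip -0.0001
jig xy [-0.0438  0.0661]
shift mm [-11.8  -0.2   0.5] in units [-0.236 -0.003  0.01 ] turn units [-0.    -0.003  0.015]
```

View pics/s9.png

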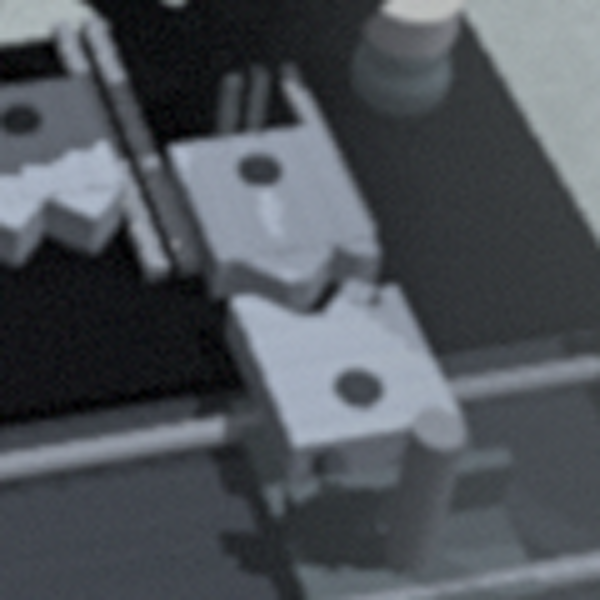

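```bash
python3 - <<'E'
from h import *
d=np.load("s.npz");K,P=d["K"],d["P"]
f=lambda q,z=.028:((cast((np.array(q)+.5)/5+[340,210]-.5,K,P,z)[:,:2]-JT)@M*1000).round(1).tolist()
print("hole piece, half",f([(261,169),(358,388)]))
print("piece rear corners",f([(168,148),(305,123)]))
print("piece front: L, peak, notch,R",f([(216,256),(303,284),(333,244),(380,253)]))
print("half front L, root, rear",f([(232,295),(310,308),(292,447),(462,400)]))
E
```

```text
hole piece, half [[-14.9, 67.9], [74.0, 66.9]]
piece rear corners [[-29.7, 42.8], [-31.7, 87.7]]
piece front: L, peak, notch,R [[17.3, 43.5], [33.3, 64.9], [19.8, 78.7], [26.1, 91.0]]
half front L, root, rear [[33.1, 43.4], [42.6, 63.8], [90.1, 42.3], [84.0, 93.6]]
```

>>> send_rows:
  increments:
    - [[-0.06,0,0,0,0,0],[-0.06,0,0,0,0,0],[-0.04,0,0,0,0,0],[-0.02,0,0,0,0,0],[0,0,0,0,0,0],[0,0,0,0,0,0]]

```text
clock: 18.65
eef_pos: [0.504, 0.1249, -0.012]
tool_rot: [0.007, 1.0, -0.0, -0.0]
ft_force: [-1.3, -0.4, 1.0]
grip_width: -0.0
```

```bash
cat > look.py <<'E'
from h import *
import sys
t=j2w(-.032,.066); delta([t[0],t[1],-.0125],th+np.pi)
c=camera("scene"); cv2.imwrite(f"pics/{sys.argv[1]}.png",cv2.resize(c["color"][220:320,350:450,::-1],None,fx=6,fy=6,interpolation=cv2.INTER_CUBIC))
E
python3 look.py s10
```

```text
clock 18.65 pos [ 0.504   0.1249 -0.012 ] F [-1.3 -0.4  1. ] grip -0.0
jig xy [-0.0351  0.0662]
shift mm [-3.1 -0.2  0.5] in units [-0.062 -0.004  0.011] turn units [-0.    -0.002  0.016]
```

View pics/s10.png

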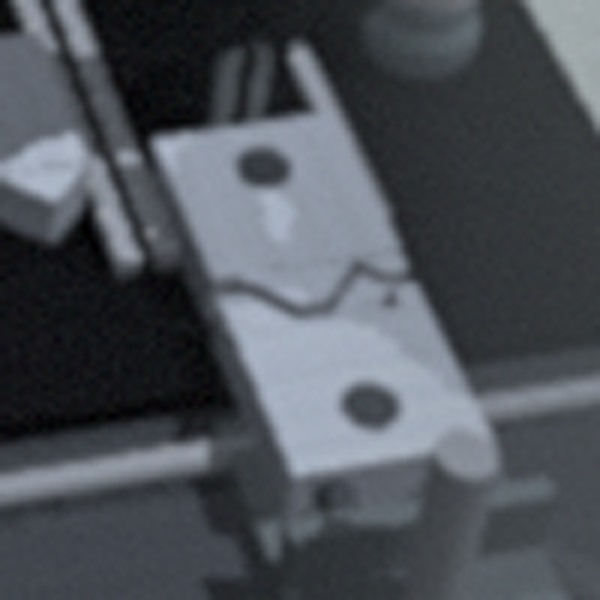

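>>> send_rows:
  increments:
    - [[-0.02,0,0,0,0,0],[-0.02,0,0,0,0,0],[0,0,0,0,0,0],[0,0,0,0,0,0]]

```text
clock: 19.2
eef_pos: [0.5063, 0.1248, -0.012]
tool_rot: [0.007, 1.0, -0.0, 0.0]
ft_force: [-1.9, -0.6, 1.0]
grip_width: 0.0
```

```bash
python3 look.py s11
```

```text
clock 19.2 pos [ 0.5063  0.1248 -0.012 ] F [-1.9 -0.6  1. ] grip 0.0
jig xy [-0.0328  0.0662]
shift mm [-0.8 -0.2  0.5] in units [-0.017 -0.004  0.011] turn units [-0.     0.     0.015]
```

View pics/s11.png

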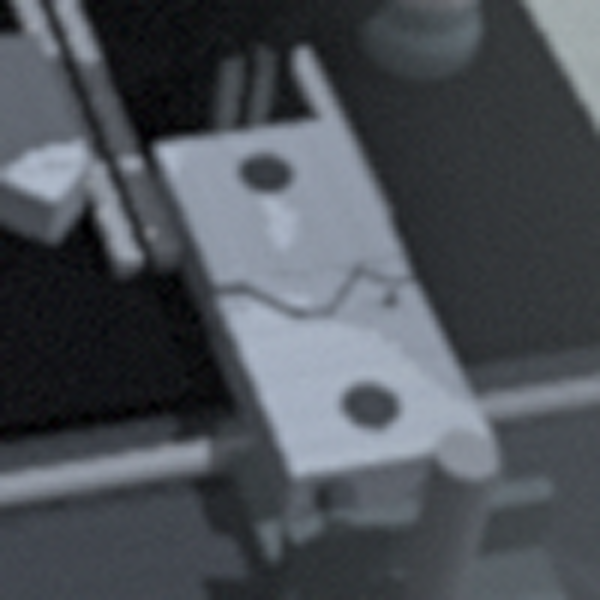

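Gap nearly closed (faint line, under 1 mm); another small advance.

>>> send_rows:
  increments:
    - [[-0.02,0,0,0,0,0],[0,0,0,0,0,0],[0,0,0,0,0,0]]

```text
clock: 19.62
eef_pos: [0.5069, 0.1248, -0.012]
tool_rot: [0.007, 1.0, -0.0, -0.0]
ft_force: [-1.4, 0.6, 2.1]
grip_width: -0.0
```

```bash
python3 look.py s12
```

```text
clock 19.625 pos [ 0.5069  0.1248 -0.012 ] F [-1.4  0.6  2.1] grip -0.0
jig xy [-0.0321  0.0661]
shift mm [-0.1 -0.1  0.5] in units [-0.003 -0.003  0.01 ] turn units [-0.    -0.003  0.015]
```

View pics/s12.png

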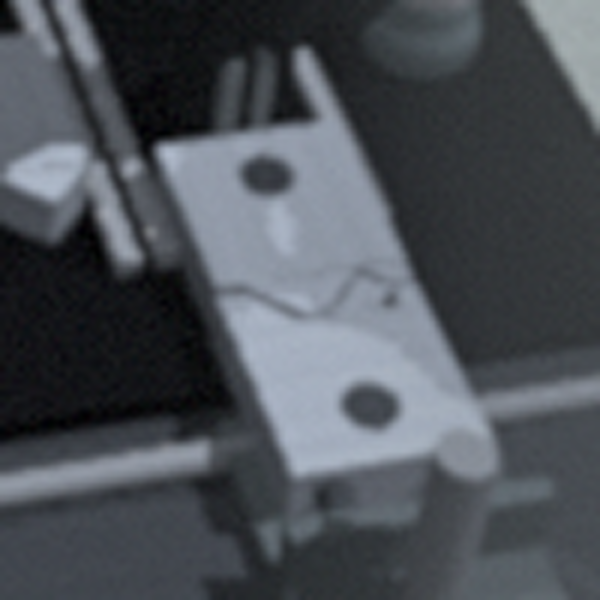

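>>> send_rows:
  increments:
    - [[-0.02,0,0,0,0,0],[0,0,0,0,0,0],[0,0,0,0,0,0]]

```text
clock: 20.05
eef_pos: [0.5083, 0.1248, -0.012]
tool_rot: [0.007, 1.0, -0.0, 0.0]
ft_force: [-0.8, -0.4, -0.3]
grip_width: 0.0004
```

```bash
python3 look.py s13
```

```text
clock 20.05 pos [ 0.5083  0.1248 -0.012 ] F [-0.8 -0.4 -0.3] grip 0.0004
jig xy [-0.0308  0.0662]
shift mm [ 1.2 -0.2  0.5] in units [ 0.025 -0.003  0.01 ] turn units [-0.     0.001  0.015]
```

View pics/s13.png

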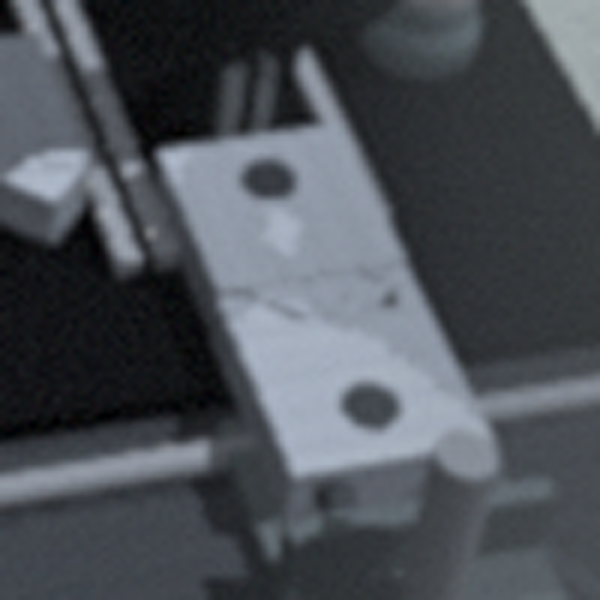

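>>> send_rows:
  increments:
    - [[-0.02,0,0,0,0,0],[0,0,0,0,0,0],[0,0,0,0,0,0]]

```text
clock: 20.48
eef_pos: [0.5086, 0.1248, -0.012]
tool_rot: [0.007, 1.0, -0.0, -0.001]
ft_force: [-3.7, 0.3, 0.9]
grip_width: 0.0001
```

```bash
python3 look.py s14
```

```text
clock 20.475 pos [ 0.5086  0.1248 -0.012 ] F [-3.7  0.3  0.9] grip 0.0001
jig xy [-0.0305  0.0662]
shift mm [ 1.5 -0.2  0.5] in units [ 0.03  -0.004  0.01 ] turn units [-0.    -0.006  0.016]
```

View pics/s14.png

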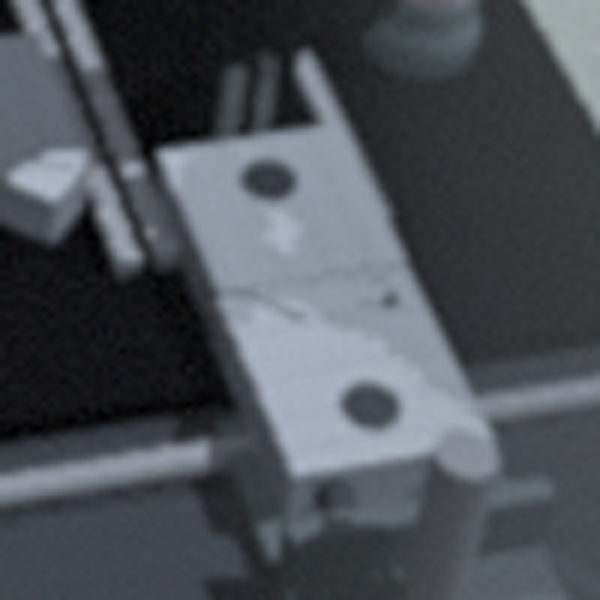

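>>> send_rows:
  increments:
    - [[-0.02,0,0,0,0,0],[0,0,0,0,0,0],[0,0,0,0,0,0],[0,0,0,0,0,0]]

```text
clock: 21.02
eef_pos: [0.5086, 0.1248, -0.012]
tool_rot: [0.007, 1.0, 0.0, -0.001]
ft_force: [-6.2, -0.0, 4.8]
grip_width: -0.0001
```

```bash
python3 look.py s15
```

```text
clock 21.025 pos [ 0.5086  0.1248 -0.012 ] F [-6.2 -0.   4.8] grip -0.0001
jig xy [-0.0305  0.0662]
shift mm [ 1.5 -0.2  0.5] in units [ 0.029 -0.003  0.009] turn units [-0.    -0.017  0.017]
```

View pics/s15.png

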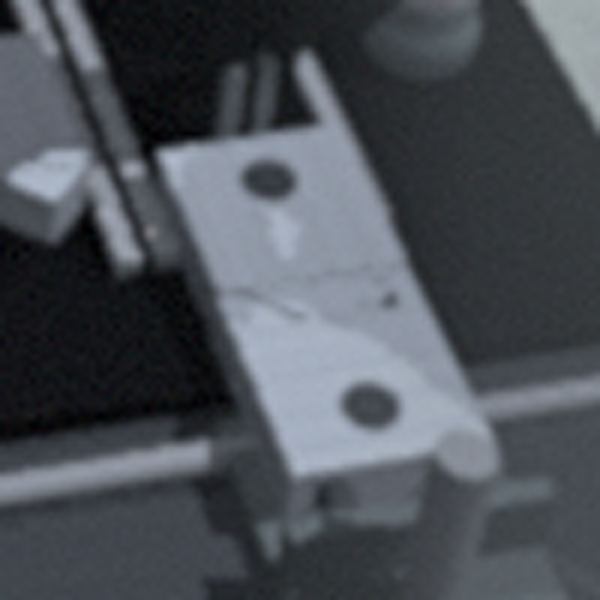

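>>> send_rows:
  increments:
    - [[-0.02,0,0,0,0,0],[0,0,0,0,0,0],[0,0,0,0,0,0],[0,0,0,0,0,0]]

```text
clock: 21.58
eef_pos: [0.5088, 0.1247, -0.0121]
tool_rot: [0.007, 1.0, -0.0, -0.002]
ft_force: [-7.0, -0.3, 6.5]
grip_width: 0.0001
```

```bash
python3 look.py s16
```

```text
clock 21.575 pos [ 0.5088  0.1247 -0.0121] F [-7.  -0.3  6.5] grip 0.0001
jig xy [-0.0303  0.0661]
shift mm [ 1.7 -0.1  0.4] in units [ 0.035 -0.002  0.008] turn units [-0.    -0.024  0.017]
```

View pics/s16.png

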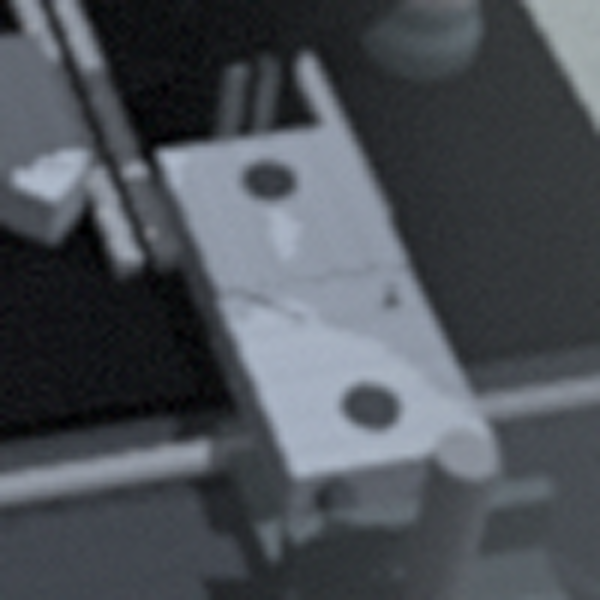

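>>> send_rows:
  increments:
    - [[0.02,0,0,0,0,0],[0.02,0,0,0,0,0],[0.02,0,0,0,0,0],[0.02,0,0,0,0,0],[0.04,0,0,0,0,0],[0.06,0,0,0,0,0],[0.1,0,0,0,0,0],[0,0,0,0,0,0]]

```text
clock: 22.62
eef_pos: [0.4963, 0.1249, -0.012]
tool_rot: [0.007, 1.0, -0.0, -0.0]
ft_force: [0.9, -0.4, -1.4]
grip_width: -0.0002
```

```bash
python3 look.py s17; python3 - <<'E'
from h import *
c=camera("scene");K,P=c["intrinsics"],c["pose"];z=c["z_map"]
v,u=np.mgrid[200:250,370:410];z=z[200:250,370:410]
p=np.stack([(u-K[0,2])/K[0,0]*z,(v-K[1,2])/K[1,1]*z,z],-1)@P[:3,:3].T+P[:3,3]
for r in range(0,50,2): print(200+r,[ (int(p[r,q,0]*1e3),int(p[r,q,2]*1e3)) for q in range(10,34,4)])
E
```

```text
clock 22.625 pos [ 0.4963  0.1249 -0.012 ] F [ 0.9 -0.4 -1.4] grip -0.0002
jig xy [-0.0428  0.0661]
shift mm [-10.8  -0.1   0.5] in units [-0.215 -0.002  0.01 ] turn units [-0.001 -0.006  0.017]
200 [(510, 105), (518, 111), (516, 109), (509, 101), (508, 99), (516, 105)]
202 [(508, 100), (516, 105), (515, 104), (509, 98), (510, 97), (516, 101)]
204 [(510, 98), (515, 101), (516, 101), (510, 94), (509, 93), (515, 97)]
206 [(508, 92), (514, 96), (515, 96), (496, 78), (509, 89), (517, 94)]
208 [(503, 84), (514, 93), (516, 93), (491, 69), (513, 88), (514, 88)]
210 [(501, 78), (516, 90), (514, 87), (491, 66), (514, 85), (515, 85)]
212 [(494, 68), (514, 85), (514, 84), (493, 64), (513, 81), (515, 81)]
214 [(498, 68), (515, 82), (514, 80), (498, 64), (511, 75), (510, 72)]
216 [(503, 68), (509, 72), (509, 72), (507, 68), (509, 69), (508, 67)]
218 [(505, 66), (510, 70), (509, 68), (506, 64), (510, 66), (511, 66)]
220 [(504, 61), (508, 64), (510, 65), (511, 64), (510, 62), (460, 13)]
222 [(504, 57), (511, 62), (509, 59), (510, 59), (511, 59), (464, 12)]
224 [(505, 54), (509, 56), (510, 56), (507
[... 181 characters left out ...]
 41), (504, 39), (509, 42), (509, 42), (506, 37), (489, 18)]
232 [(503, 35), (505, 36), (509, 38), (508, 36), (505, 32), (494, 19)]
234 [(506, 33), (507, 34), (508, 33), (507, 31), (489, 11), (494, 15)]
236 [(505, 29), (508, 30), (510, 30), (508, 28), (495, 12), (495, 11)]
238 [(504, 23), (510, 28), (508, 25), (510, 25), (498, 11), (499, 11)]
240 [(497, 11), (509, 23), (511, 23), (501, 11), (503, 12), (504, 11)]
242 [(500, 10), (503, 12), (504, 11), (505, 11), (520, 26), (524, 28)]
244 [(522, 29), (521, 26), (996, 525), (524, 27), (526, 27), (528, 28)]
246 [(524, 27), (527, 28), (527, 27), (529, 27), (530, 27), (532, 28)]
248 [(529, 28), (530, 27), (531, 27), (533, 27), (534, 27), (536, 28)]
```

View pics/s17.png

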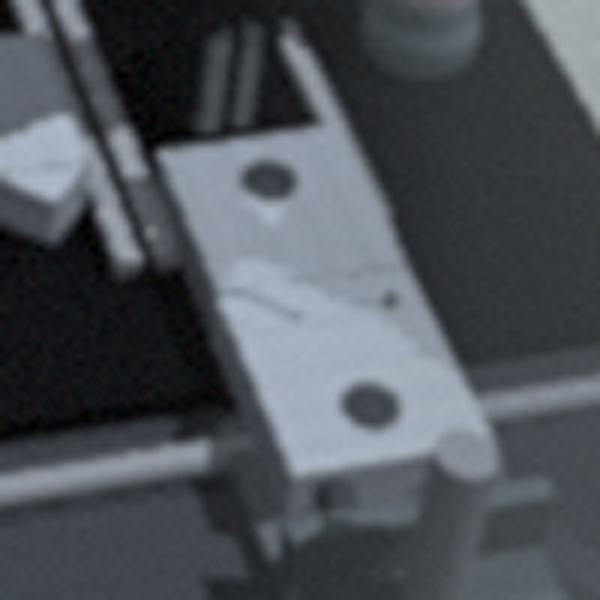

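>>> send_rows:
  increments:
    - [[0,0,-0.4,0,0,0],[0,0,-0.6,0,0,0],[0,0,-0.6,0,0,0],[0,0,-0.6,0,0,0],[-0.5,0,0,0,0,0],[-0.6,0,0,0,0,0],[-0.6,0,0,0,0,0],[-0.6,0,0,0,0,0]]

```text
clock: 23.72
eef_pos: [0.613, 0.1233, 0.0979]
tool_rot: [0.007, 1.0, -0.0, -0.0]
ft_force: [0.3, 0.4, 0.2]
grip_width: -0.0
```

>>> send_rows:
  increments:
    - [[-0.3,0,0,0,0,0],[0,0,0,0,0,0],[0,0,0,0,0,0]]

```text
clock: 24.1
eef_pos: [0.6262, 0.123, 0.0976]
tool_rot: [0.007, 1.0, -0.0, -0.001]
ft_force: [-0.3, 0.1, -0.5]
grip_width: 0.0001
```

```bash
python3 - <<'E'
from h import *
c,P,o=wristpose(); im=c["color"][:,:,::-1]; cv2.imwrite("pics/w20.png",im); np.savez("w20.npz",K=c["intrinsics"],P=P); print(o["clock"],o["eef_pos"])
E
```

```text
24.1 [0.62618893 0.12300265 0.09764818]
```

View pics/w20.png

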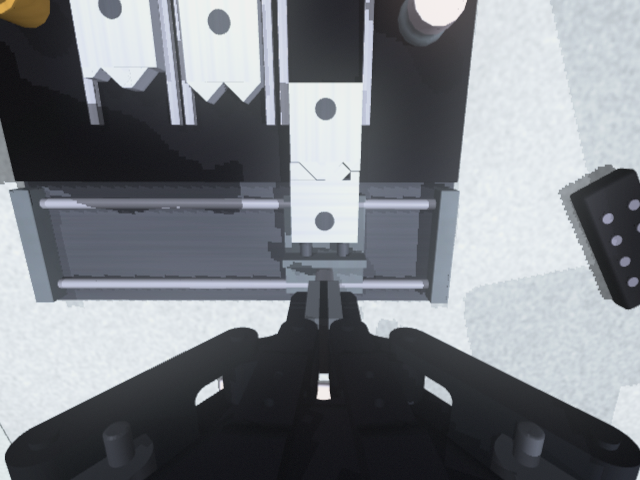

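```bash
python3 - <<'E'
import cv2
im=cv2.imread("pics/w20.png"); cv2.imwrite("pics/w20c.png",cv2.resize(im[70:260,265:385],None,fx=3.1*1.6,fy=3.1,interpolation=cv2.INTER_NEAREST)); cv2.imwrite("pics/w20d.png",cv2.resize(im[145:195,280:370],None,fx=8,fy=8,interpolation=cv2.INTER_CUBIC))
E
```

```text
(no output)
```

View pics/w20d.png

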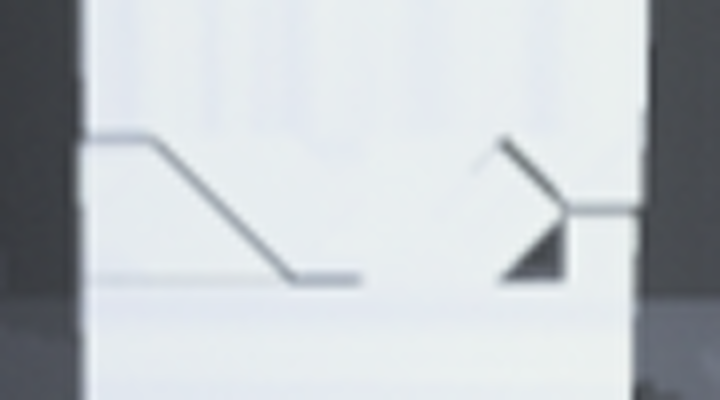

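```bash
python3 - <<'E'
from h import *
t=j2w(.115,.067); delta([t[0],t[1],.011],th+np.pi)
d=np.load("w20.npz");K,P=d["K"],d["P"]
f=lambda q,z=.028:((cast(np.array(q)/8+[280,145]-.44,K,P,z)[:,:2]-JT)@M*1000).round(1).tolist()
print("flats/corners: seam upper-left",f([(82,138),(155,138),(295,280),(357,280),(502,140),(565,208),(638,208)]))
f=lambda q,z=.028:((cast(q,K,P,z)[:,:2]-JT)@M*1000).round(1).tolist()
print("holes",f([(325.5,109),(324.5,221)]),"post",f([(324,0)],.065))
E
```

```text
clock 24.15 pos [0.6261 0.1231 0.0979] F [0.2 0.4 0.3] grip 0.0002
jig xy [0.087  0.0665]
shift mm [-28.1   0.4  86.8] in units [-0.562  0.009  1.736] turn units [-0.001 -0.008  0.017]
flats/corners: seam upper-left [[30.4, 44.1], [30.4, 50.3], [42.4, 62.3], [42.4, 67.6], [30.5, 80.0], [36.1, 85.5], [36.1, 91.8]]
holes [[-3.5, 68.3], [71.7, 68.0]] post [[-52.7, 67.0]]
```

>>> send_rows:
  increments:
    - [[-0.28,0,0,0,0,0],[-0.28,0,0,0,0,0],[0,0,0,0,0,0],[0,0,0,0,0,0]]
  grip: 0.55

```text
clock: 24.65
eef_pos: [0.6541, 0.1227, 0.098]
tool_rot: [0.007, 1.0, -0.0, -0.001]
ft_force: [1.3, -0.1, -0.4]
grip_width: 0.0383
```

```bash
python3 - <<'E'
from h import *
c,P,o=wristpose(); im=c["color"][:,:,::-1]; cv2.imwrite("pics/w21.png",im); np.savez("w21.npz",K=c["intrinsics"],P=P)
t=j2w(.115,.067); delta([t[0],t[1],.011],th+np.pi)
E
```

```text
clock 24.7 pos [0.6541 0.1227 0.098 ] F [-0.4 -0.1  0.5] grip 0.0388
jig xy [0.115  0.0666]
shift mm [-0.1  0.4 87. ] in units [-0.002  0.008  1.741] turn units [-0.001 -0.007  0.017]
```

View pics/w21.png

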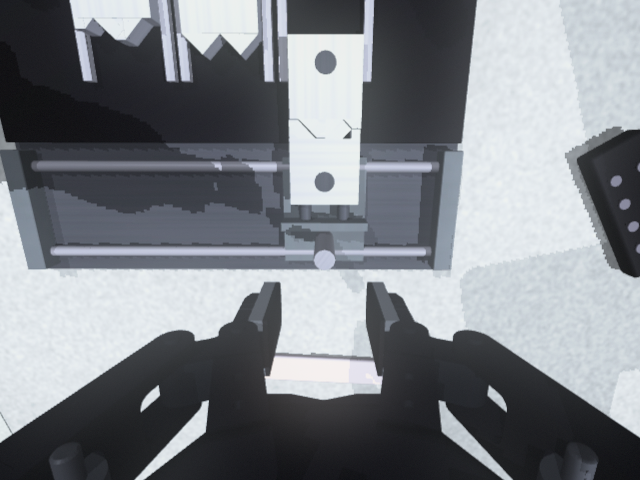

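>>> send_rows:
  increments:
    - [[0,0.01,0.4,0,0,0],[0,0,0.5,0,0,0],[0,0,0.4,0,0,0],[0,0,0.3,0,0,0],[0,0,0.14,0,0,0],[0,0,0,0,0,0],[0,0,0,0,0,0]]

```text
clock: 25.58
eef_pos: [0.6557, 0.1233, 0.012]
tool_rot: [0.007, 1.0, 0.0, 0.001]
ft_force: [-0.2, 0.1, -0.2]
grip_width: 0.0385
```

>>> send_rows:
  increments:
    - [[0,0,0,0,0,0],[0,0,0,0,0,0],[0,0,0,0,0,0],[0,0,0,0,0,0]]
  grip: 0.86

```text
clock: 26.08
eef_pos: [0.6556, 0.1232, 0.0119]
tool_rot: [0.007, 1.0, 0.0, 0.001]
ft_force: [-0.4, 0.0, 5.3]
grip_width: 0.0126
```

```bash
cat > wl.py <<'E'
from h import *
import sys
c,P,o=wristpose(); im=c["color"][:,:,::-1]; cv2.imwrite(f"pics/{sys.argv[1]}.png",cv2.resize(im[0:260,255:395],None,fx=2.3*1.7,fy=2.3,interpolation=cv2.INTER_CUBIC) if 0 else cv2.resize(im[60:260,250:400],None,fx=3,fy=3,interpolation=cv2.INTER_CUBIC)); np.savez(sys.argv[1]+".npz",K=c["intrinsics"],P=P)
cv2.imwrite(f"pics/{sys.argv[1]}_full.png",im)
t=j2w(.115,.067); delta([t[0],t[1],.011],th+np.pi)
E
python3 wl.py w22
```

```text
clock 26.125 pos [0.6555 0.1232 0.0118] F [-0.5  0.4  5.6] grip 0.0126
jig xy [0.1165 0.0672]
shift mm [ 1.5 -0.2  0.8] in units [ 0.029 -0.003  0.017] turn units [0.001 0.005 0.015]
```

View pics/w22.png

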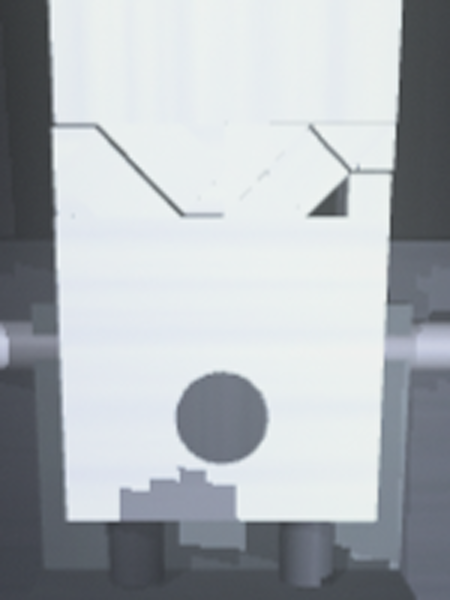

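>>> send_rows:
  increments:
    - [[0,0.01,0,0,0,0],[0,0,0,0,0,0],[0,0,0,0,0,0]]

```text
clock: 26.5
eef_pos: [0.6556, 0.1236, 0.0119]
tool_rot: [0.007, 1.0, 0.0, 0.0]
ft_force: [-1.7, -0.5, 5.4]
grip_width: 0.0129
```

```bash
python3 wl.py w23
```

```text
clock 26.55 pos [0.6556 0.1236 0.0119] F [-0.6 -0.1  5.9] grip 0.0127
jig xy [0.1165 0.0675]
shift mm [ 1.5 -0.5  0.9] in units [ 0.03  -0.011  0.017] turn units [0.    0.006 0.015]
```

View pics/w23.png

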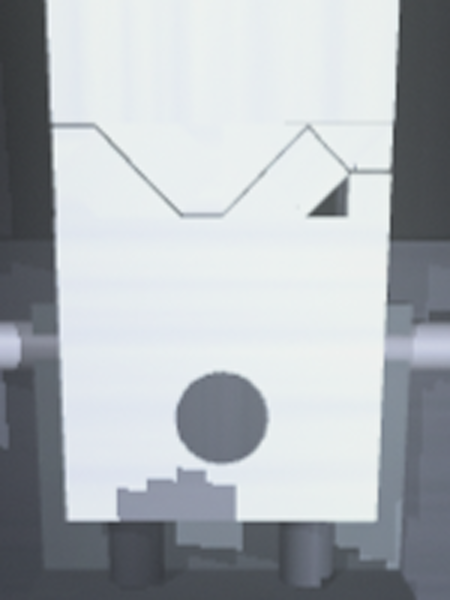

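>>> send_rows:
  increments:
    - [[0,0,0,0,0,0],[0,0,0,0,0,0],[0,0,0,0,0,0],[0,0,0,0,0,0]]
  grip: 0.55

```text
clock: 27.05
eef_pos: [0.6548, 0.1236, 0.0106]
tool_rot: [0.007, 1.0, -0.0, -0.001]
ft_force: [-0.3, -0.7, 0.6]
grip_width: 0.0383
```

```bash
python3 wl.py w24
```

```text
clock 27.1 pos [0.6549 0.1236 0.0107] F [-0.6 -0.9  0.2] grip 0.0384
jig xy [0.1158 0.0675]
shift mm [ 0.8 -0.5 -0.3] in units [ 0.015 -0.011 -0.006] turn units [-0.001 -0.005  0.016]
```

View pics/w24.png

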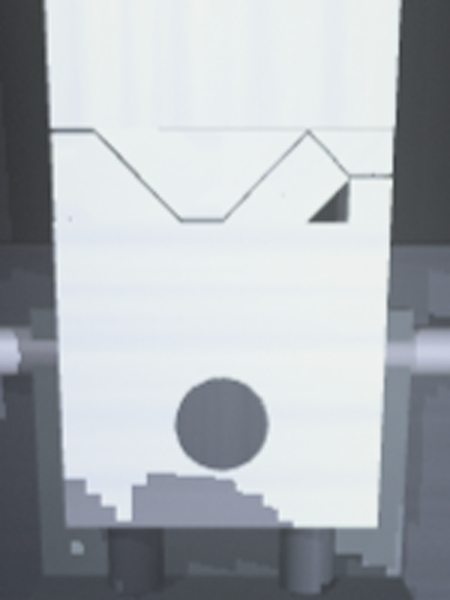

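>>> send_rows:
  increments:
    - [[0,0,-0.4,0,0,0],[0,0,-0.6,0,0,0],[0,0,-0.6,0,0,0],[0,0,-0.3,0,0,0],[0.3,0,0,0,0,0],[0.6,0,0,0,0,0],[0.6,0,0,0,0,0],[0.6,0,0,0,0,0]]
  grip: 0.55

```text
clock: 28.1
eef_pos: [0.5486, 0.1251, 0.1053]
tool_rot: [0.007, 1.0, -0.0, -0.001]
ft_force: [-0.2, -0.9, -0.7]
grip_width: 0.0384
```

>>> send_rows:
  increments:
    - [[0.6,0,0,0,0,0],[0.5,0,0,0,0,0],[0.22,0,0,0,0,0],[0,0,0,0,0,0],[0,0,0,0,0,0],[0,0,0,0,0,0]]
  grip: 1

```text
clock: 28.85
eef_pos: [0.4849, 0.1262, 0.1059]
tool_rot: [0.007, 1.0, 0.0, -0.0]
ft_force: [0.1, -0.3, -0.8]
grip_width: -0.0001
```

```bash
python3 - <<'E'
from h import *
t=j2w(-.055,.0665); delta([t[0],t[1],-.013],th+np.pi)
E
```

```text
clock 28.85 pos [0.4849 0.1262 0.1059] F [ 0.1 -0.3 -0.8] grip -0.0001
jig xy [-0.0542  0.0671]
shift mm [  0.8  -0.6 118.9] in units [ 0.016 -0.013  2.378] turn units [ 0.    -0.     0.014]
```

>>> send_rows:
  increments:
    - [[0.02,-0.02,0.4,0,0,0],[0,0,0.6,0,0,0],[0,0,0.6,0,0,0],[0,0,0.4,0,0,0],[0,0,0.25,0,0,0],[0,0,0.12,0,0,0],[0,0,0,0,0,0],[0,0,0,0,0,0]]

```text
clock: 29.85
eef_pos: [0.4837, 0.1254, -0.0117]
tool_rot: [0.007, 1.0, 0.0, 0.0]
ft_force: [0.0, 0.5, 1.6]
grip_width: -0.0001
```

>>> send_rows:
  increments:
    - [[-0.1,0,0,0,0,0],[-0.1,0,0,0,0,0],[-0.1,0,0,0,0,0],[-0.08,0,0,0,0,0],[-0.04,0,0,0,0,0],[0,0,0,0,0,0],[0,0,0,0,0,0]]

```text
clock: 30.72
eef_pos: [0.5037, 0.1248, -0.0126]
tool_rot: [0.007, 1.0, -0.0, -0.0]
ft_force: [-0.5, -0.4, -0.9]
grip_width: 0.0
```

```bash
python3 look.py s30
```

```text
clock 30.725 pos [ 0.5037  0.1248 -0.0126] F [-0.5 -0.4 -0.9] grip 0.0
jig xy [-0.0354  0.0661]
shift mm [-3.4 -0.1 -0.1] in units [-0.068 -0.002 -0.001] turn units [-0.001 -0.005  0.016]
```

View pics/s30.png

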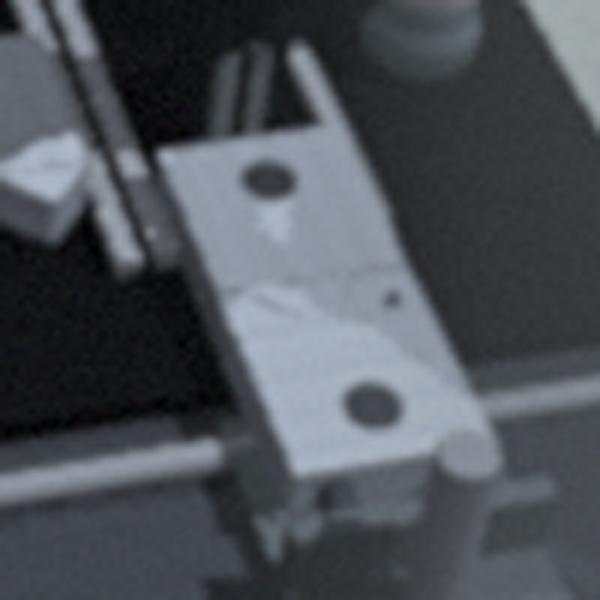

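>>> send_rows:
  increments:
    - [[-0.03,0,0,0,0,0],[-0.03,0,0,0,0,0],[-0.02,0,0,0,0,0],[-0.02,0,0,0,0,0],[0,0,0,0,0,0],[0,0,0,0,0,0]]

```text
clock: 31.52
eef_pos: [0.5087, 0.1248, -0.0125]
tool_rot: [0.007, 1.0, -0.0, -0.0]
ft_force: [-0.7, 0.6, 0.3]
grip_width: -0.0004
```

>>> send_rows:
  increments:
    - [[-0.01,0,0,0,0,0],[-0.01,0,0,0,0,0],[0,0,0,0,0,0]]

```text
clock: 31.9
eef_pos: [0.5092, 0.1247, -0.0126]
tool_rot: [0.007, 1.0, -0.0, -0.001]
ft_force: [-4.2, -0.2, 2.8]
grip_width: -0.0001
```

>>> send_rows:
  increments:
    - [[-0.01,0,0,0,0,0],[-0.01,0,0,0,0,0],[0,0,0,0,0,0]]

```text
clock: 32.28
eef_pos: [0.5091, 0.1247, -0.0126]
tool_rot: [0.007, 1.0, -0.0, -0.002]
ft_force: [-7.1, 0.2, 6.4]
grip_width: -0.0002
```

```bash
python3 look.py s31
```

```text
clock 32.275 pos [ 0.5091  0.1247 -0.0126] F [-7.1  0.2  6.4] grip -0.0002
jig xy [-0.03    0.0661]
shift mm [ 2.  -0.1 -0.1] in units [ 0.04  -0.002 -0.002] turn units [-0.001 -0.022  0.017]
```

View pics/s31.png

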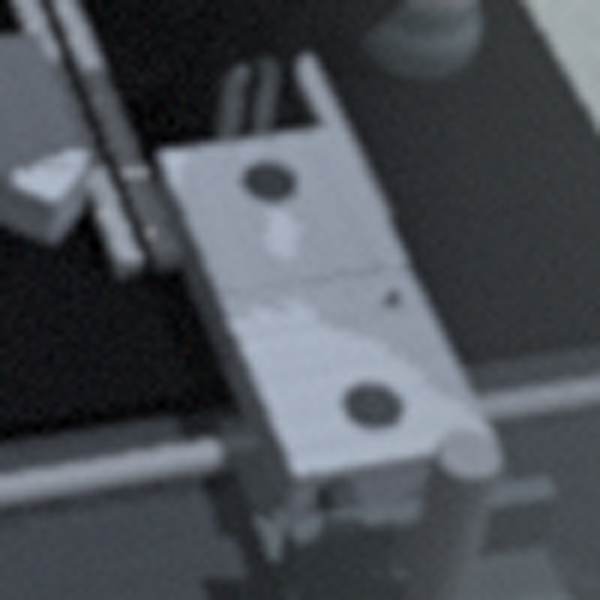

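>>> send_rows:
  increments:
    - [[0.01,0,0,0,0,0],[0.01,0,0,0,0,0],[0.01,0,0,0,0,0],[0.01,0,0,0,0,0],[0.02,0,0,0,0,0],[0.06,0,0,0,0,0],[0.15,0,0,0,0,0],[0.1,0,0,0,0,0]]

```text
clock: 33.33
eef_pos: [0.4919, 0.125, -0.0125]
tool_rot: [0.007, 1.0, -0.0, -0.0]
ft_force: [0.3, 0.6, 0.6]
grip_width: -0.0001
```

>>> send_rows:
  increments:
    - [[0,0,-0.4,0,0,0],[0,0,-0.6,0,0,0],[0,0,-0.6,0,0,0],[0,0,-0.6,0,0,0],[-0.5,0.01,0,0,0,0],[-0.6,0.01,0,0,0,0],[-0.6,0.01,0,0,0,0],[-0.6,0,0,0,0,0]]

```text
clock: 34.33
eef_pos: [0.6082, 0.1249, 0.0975]
tool_rot: [0.007, 1.0, -0.0, -0.0]
ft_force: [-0.4, -0.6, 0.8]
grip_width: 0.0002
```

>>> send_rows:
  increments:
    - [[-0.4,0,0,0,0,0],[0,0,0,0,0,0],[0,0,0,0,0,0]]

```text
clock: 34.7
eef_pos: [0.6264, 0.1245, 0.0971]
tool_rot: [0.007, 1.0, -0.0, -0.001]
ft_force: [-0.9, 0.1, -0.2]
grip_width: -0.0002
```

```bash
python3 wl.py w32; python3 - <<'E'
import cv2
im=cv2.imread("pics/w32_full.png"); cv2.imwrite("pics/w32d.png",cv2.resize(im[120:220,265:385],None,fx=6,fy=6,interpolation=cv2.INTER_CUBIC))
E
```

```text
clock 34.75 pos [0.6263 0.1246 0.0973] F [-0.2  0.2 -1.1] grip 0.0004
jig xy [0.0872 0.068 ]
shift mm [-27.9  -1.1  86.3] in units [-0.558 -0.021  1.725] turn units [-0.001 -0.01   0.017]
```

View pics/w32d.png

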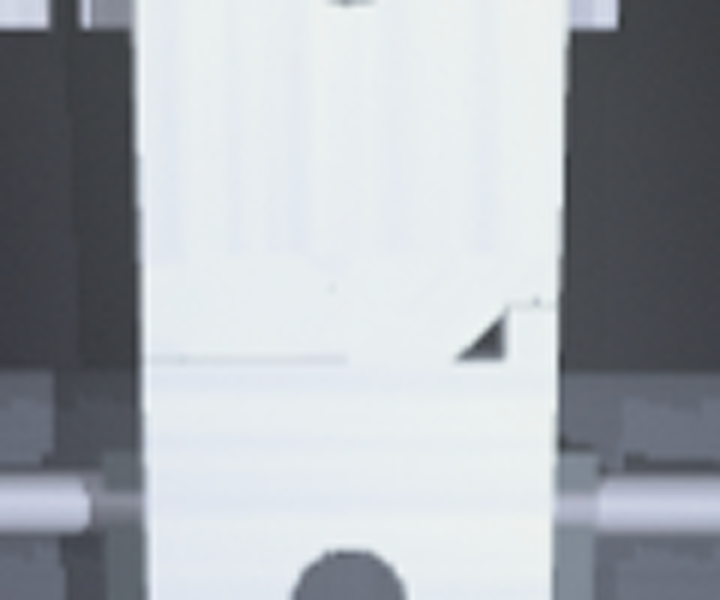

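View pics/w32_full.png

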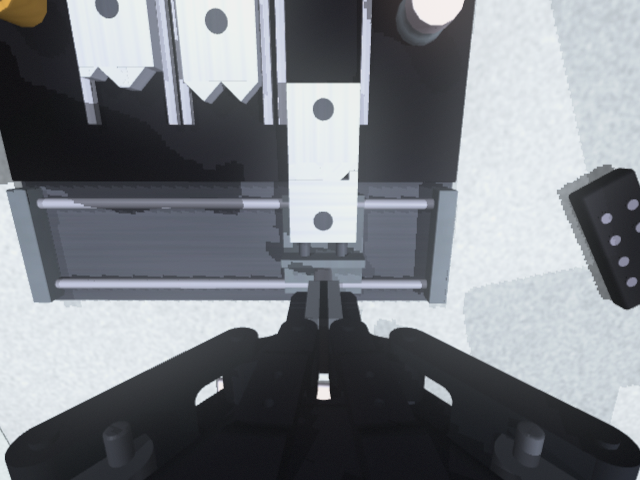

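>>> send_rows:
  increments:
    - [[0,0,-0.5,0,0,0],[0,0,-0.5,0,0,0],[0,0,0,0,0,0],[0,0,0,0,0,0]]

```text
clock: 35.25
eef_pos: [0.6267, 0.1245, 0.1469]
tool_rot: [0.007, 1.0, -0.0, -0.001]
ft_force: [-0.0, 0.4, -0.9]
grip_width: 0.0004
```

```bash
python3 - <<'E'
from h import *
c=camera("scene"); cv2.imwrite("pics/sf.png",c["color"][:,:,::-1]); print(get_obs()["clock"]); print(job_done())
E
```

```text
35.3
the job is handed in; nothing more can be done
None
```

View pics/sf.png

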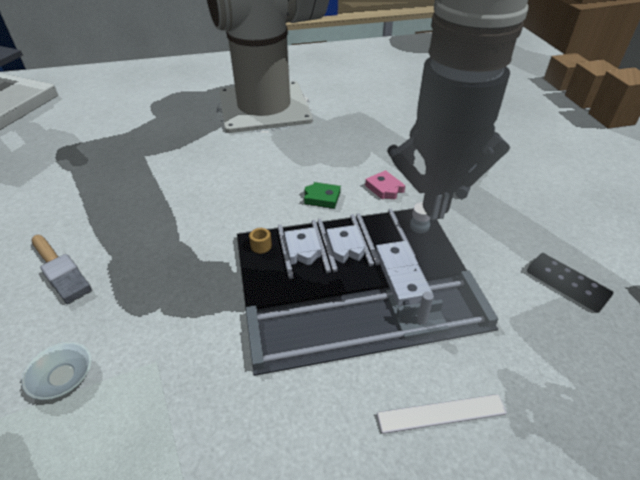

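I pinched the post, slid the carriage to the left lane (y = +66) and pushed piece_b along that lane until its edge closed on the known half. I handed the job in at 35.3 s of the 56 s allowed.

**Last checks:** After the arm backed off, a close wrist picture showed no gap along the break. In the final scene picture the other two pieces, the jar, the loupe and the green and pink look-alikes look undisturbed, with the arm clear of everything. The highest push force reported after a move was about 7 N along the lane. There is a small dark triangle on the known half; it was there before the pieces met, so I took it as part of the model and not a gap.

**What disagreed or went wrong:**
- **Grasp height:** The first pinch closed above the post. The fingertips sat about 30 mm above the reported TCP, not 8 mm below it, so I corrected for that.
- **Joint limit:** The last joint reached its range limit on the first approach, so I turned the tool half a turn.
- **First push:** It stopped with a gap of about 0.5 mm on one set of tooth flanks. I re-gripped the post, moved the carriage about 0.3 mm and pushed again. This means the carriage was adjusted once after the first push.

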